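Test a capper spring at its rated load and sort it

TASK

Lift the red-capped spring plunger by its cap from the black mat, seat its foot fully home in the spring tester's socket and let go. With the fingers shut, press straight down on the cap with a test load of 18 N (to within 1.5 N), hold it there steadily for a second, and never press beyond 21 N; see whether the yellow drag pointer stays above the white reference mark (sound) or is pushed below it (weak). Then stand the plunger upright in the green tray if it is sound or in the red tray if it is weak (either, if the pointer lies on the white line), without touching the tester or its pointer yourself and leaving everything else alone.

Things in the scene. Friction and masses are not known exactly. Their poses are not given: they have to be found in the camera images.
- spring: Loose spring plunger standing upright, round, 78 mm tall, 0.16 kg: steel foot 27 mm across, 10 mm high; bare coil 24 mm across; smooth red plastic cap 42 mm across, 32 mm high (46 to 78 mm above the foot's underside), black disc on top. Grip and lift it by the cap. Origin: centre of the foot's underside, z up. Cap slides straight down on the foot, stroke 28 mm.
- spring_top (a point): Centre of the red cap's top face, 78 mm above the foot's underside, goes down under load. Beyond a preload it gives 1 mm per 1.5 N; the preload is hidden and may be anything from 1 N (worn) to 16.5 N (new), all look alike: pressed 10 mm, one spring needs 16 N, another 31 N, so only the load tells how far to press.
- tester: Spring tester, fixed. Aluminium base 130 x 190 x 12 mm; on it a dark block 60 x 60 mm, top 26 mm high, with the socket. A steel post 104 mm high stands 52 mm from the socket's axis along the tester's +y; behind it (to y 105 mm) an upright scale plate: green above the reference mark, red below. Origin: on the table under the socket's axis. Pinch the cap along the tester's x to clear the post.
- tester_seat (a point): Centre of the floor of the round socket (30 mm wide, 8 mm deep, chamfered mouth), 18 mm above the table; the plunger's foot stands here when seated. The cap's top is then 96 mm and its rim 64 mm above the table
- tester_mark (a point): Reference mark: the white line on the tester's scale plate, 82 mm along the tester's +y from the socket's axis, 55.5 mm above the table; 3 mm thick
- pointer_line (a point): The yellow line of the drag pointer on the scale plate; starts 60.5 mm above the table
- pointer (a joint): Drag pointer of the tester, m: 0 at the top, as it starts, grows downward to 0.026; at 0.005 its line meets the reference mark. Its yellow tab (9 mm wide, 4 mm thick) reaches from the post to 17 mm from the socket's axis, under the rim of the seated cap with a gap of 1.5 mm; the cap pushes it down and it stays at the lowest point reached
- mat: Black rubber mat 110 x 110 x 4 mm, fixed, on which the plunger stands at the start. Origin: centre of its underside
- tray_green_in (a point): Centre of the inner floor of the green tray (for sound springs): fixed open tray 110 x 110 mm, walls 4 mm, 24 mm high; the floor is about 4 mm above the table
- tray_red_in (a point): Centre of the inner floor of the red tray (for weak springs), same size as the green one
- rack_green: Loose black tube rack with green-capped tubes, 90 x 142 x 91 mm. Leave alone. Origin: centre of its underside
- rack_red: Loose black tube rack with red-capped tubes, 90 x 142 x 91 mm. Leave alone
- rack_yellow: Loose black tube rack with red-and-yellow-capped tubes, 90 x 116 x 91 mm. Leave alone
- wash_bottle: Loose white bottle with a blue cap, 60 mm across, 150 mm high. Leave alone
- beaker: Loose glass beaker, 70 mm across, 80 mm high. Leave alone
- screwdriver: Loose screwdriver lying on the table. Leave alone
- check_weight: Loose brass weight, 32 mm across, 46 mm high. Leave alone
Not all that is in view belongs to the job. There is more than one size of the spring; the one meant has the size given above.

How it is judged (in metres and radians):
On the way, in this order (a step that is already met when the one before it is completed fails the run):
1. the plunger stands fully home and upright in the tester's socket, let go (horizontal distance between spring and tester_seat below 0.004 m and z of spring in the frame of tester_seat below 0.002 m and angle between spring's own z axis and vertical below 0.06 rad and contact force between the fingers and spring below 0.3 N), for 0.2 s.
2. the seated plunger bears on the tester with 17.7 to 21.4 N (its own weight of 1.6 N included) for 0.7 s on end (contact force between spring and tester between 17.7 and 21.4 N and horizontal distance between spring and tester_seat below 0.004 m and angle between spring's own z axis and vertical below 0.06 rad), for 0.7 s.
At the end, for the whole second after the job is handed in: The plunger stands upright (0.12 rad) at rest on the tray floor, within 35 mm of the tray's centre: in the green tray if the drag pointer was left above the reference mark, in the red one if below it (pointer joint under or over 0.005 m; within 1.5 mm of the mark either tray is right) (((value of joint pointer below 0.0065 m and (horizontal distance between spring and tray_green_in below 0.035 m and z of spring in the frame of tray_green_in below 0.004 m and angle between spring's own z axis and vertical below 0.12 rad and linear speed of spring below 0.02 m/s)) or (value of joint pointer above 0.0035 m and (horizontal distance between spring and tray_red_in below 0.035 m and z of spring in the frame of tray_red_in below 0.004 m and angle between spring's own z axis and vertical below 0.12 rad and linear speed of spring below 0.02 m/s)))); the robot touches nothing.
It fails at once if the plunger loaded on the tester beyond 23.5 N (contact force between spring and tester above 23.5 N).
It fails at once if the robot touches the tester or its pointer (over 1 N) (contact force between any of the arm, the fingers and tester above 1 N).
It fails at once if a bystander (rack, bottle, beaker, screwdriver, weight) is moved 15 mm (distance of any of rack_green, rack_red, rack_yellow, wash_bottle, beaker, screwdriver, check_weight from where it was at the start of the episode above 0.015 m).
It also fails if it takes over 54 s, if anything falls off the work surface, if the arm or the gripper's body presses on something with over 40 N, if the wrist force passes 120 N, or if a joint passes its speed limit or range.

ROBOT

A 6-joint arm with a two-finger parallel gripper is mounted at the origin on the work surface. World frame = base frame: x ahead of the robot, y to its left, z up, the work surface at z = 0. Lengths are in m, angles in degrees, forces in N, time in s.
With the tool pointing down it reaches from about 0.3 to 0.75 m from the base axis. Payload 8.5 kg.
Tool frame: the origin (TCP) lies at the very end of the fingers, on their centre line; the grasp point (between the pads) lies 19 mm behind it (env.grip_depth is the z of the grasp point in the tool frame, in m); z points along the fingers, y is the direction in which the jaws open and shut (so a half turn about z gives the same grasp; the last joint's range is limited). The gripper opens to 85 mm and grips with 20 to 120 N. Pads are 22 mm wide; open, the fingers measure 114 mm over their backs; the gripper's body (76 mm by 85 mm) begins 54 mm behind the grasp point. The pads swing forward as they close: fully open they stand 13 mm farther back than shut.
Start: joints at [-87.68, 21.807, 74.336, -0, 83.858, -12.336], TCP at [0.139, -0.532, 0.231] pointing down, gripper open.
Joint ranges: [-178.18, 178.18], [-50.72, 133.34], [12.68, 142.11], [-81.47, 261.47], [9.98, 163.14], [-165.26, 165.26]. Speed limits (degrees/s): [136.94, 136.94, 180, 180, 180, 180].

INTERFACE

Orientations are given as a 3x3 rotation matrix whose columns are the frame's x, y, z axes.
In Python, from rig import env gives the robot as it stands.
- The arm moves only by the tool apply_moves, never from a script. Its argument "plan" is a list of rows, each an object of numbers: "tx", "ty", "tz": the shift along the world's x, y, z in mm; "rx", "ry", "rz": the turn, a rotation vector about the world's x, y, z in rad; "jaw": the opening, from -1 (shut) to 1 (fully open). A call has 1 to 12 rows; each row is the pose to reach, as a shift and turn from the pose measured when the call began; what a row does not reach only later rows make up. A row lasts 1/10 s, in which the tool goes at most 50 mm and 8.59 degrees, less where a joint would pass 70% of its speed; a pose out of reach is approached as far as the arm can. A call with a gripper value outside its range is refused whole. The fingers move at their own pace and stop on an object; "grip_force" is the grip in N (left out, the last holds). Time passes only in rows, so rows that repeat a pose let the fingers close. It gives the time, the measured TCP pose, the force and the opening at its end, in the units of the state.
- env.observe(): the state, without advancing time (a new reading comes with each control period).
- env.get_image(name): name is "side" or "top" or "wrist"; returns a dict with "image" (480x640x3 uint8, red, green, blue), "intrinsics" (3x3 intrinsics, pixels), "k1" (the pictures are not rectified: a ray, as slopes to the right and down, at radius r is drawn at 1 + k1 r^2 times it, then the intrinsics apply), "world_from_camera" (4x4, takes a point from camera to world coordinates). Camera axes: x right, y up, looking along -z (the intrinsics and any distortion apply to the point x, -y, -z); pixel columns grow to the right and rows downward; lengths in m; the calibration is good to about 2 mm. A picture is of the moment at which its call begins. There is no depth.
- env.close_job(): hands the job in, once; it reports no verdict.
The state is a dict: "time_s": time; "q": joint angles; "qvel": joint speeds; "joint_efforts": joint torques, N m; "position": TCP position; "tool_rot": TCP orientation; "ft_force": force on the tool from outside, world axes, zero at the start; "wrist_torque": the same for the moment, N m; "grip_width": finger opening in m.
Only numpy, scipy, OpenCV 4.12 (cv2) and the standard library are available. Lean on these libraries where they do the work, as an engineer would, in place of code of your own. Each camera call takes 0.05 s, during which the arm holds its last target.

## Working session

There is one attempt and no reset: what is moved stays moved. The work goes in short steps, Python scripts to look and compute and a tool call to move; the robot and the scene stay as the last step left them, time stands still between calls to the robot, and variables do not carry over. Pictures are saved under pics/ and viewed, and the job is handed in when it is done.

Besides the shell and the picture viewer there is one more tool, called after "Emit:" as a command line: name --argument value ..., lists and objects as JSON in quotes. apply_moves: Moves the arm, as the interface text tells. Its arguments: {"type":"object","properties":{"plan":{"type":"array","items":{"type":"object","properties":{"tx":{"type":"number"},"ty":{"type":"number"},"tz":{"type":"number"},"rx":{"type":"number"},"ry":{"type":"number"},"rz":{"type":"number"},"jaw":{"type":"number"}}}},"grip_force":{"type":"number"}},"required":["plan"]}

```bash
ls; mkdir -p pics; cat > h.py <<'E'
import numpy as np, cv2, pickle
from rig import env
def grab(n,tag):
    d=env.get_image(n); cv2.imwrite(f'pics/{tag}.png',cv2.cvtColor(d['image'],cv2.COLOR_RGB2BGR)); pickle.dump(d,open(f'pics/{tag}.pkl','wb')); return d
def load(tag): return pickle.load(open(f'pics/{tag}.pkl','rb'))
def ray(d,u,v):
    K=np.array(d['intrinsics']);k=d['k1'];a=np.array([(u-K[0,2])/K[0,0],(v-K[1,2])/K[1,1]])
    b=cv2.undistortPoints(np.array([[[u,v]]],float),K,np.array([k,0,0,0.]))[0,0]
    T=np.array(d['world_from_camera']);return T[:3,3],T[:3,:3]@np.array([b[0],-b[1],-1])
def at(d,u,v,z):
    o,r=ray(d,u,v);return o+r*(z-o[2])/r[2]
def proj(d,p):
    T=np.array(d['world_from_camera']);c=T[:3,:3].T@(np.array(p)-T[:3,3]);x,y=c[0]/-c[2],-c[1]/-c[2];s=1+d['k1']*(x*x+y*y)
    K=np.array(d['intrinsics']);return np.array([K[0,0]*x*s+K[0,2],K[1,1]*y*s+K[1,2]])
def crop(tag,x0,y0,x1,y1,s,out):
    im=cv2.imread(f'pics/{tag}.png')[y0:y1,x0:x1];cv2.imwrite(f'pics/{out}.png',cv2.resize(im,None,fx=s,fy=s,interpolation=cv2.INTER_CUBIC))
E
python3 - <<'E'
from h import *
for n in ['side','top','wrist']:
    d=grab(n,n+'0');print(n,d['k1'],np.round(d['intrinsics'],1).tolist(),np.round(d['world_from_camera'],3).tolist())
print(env.observe(),env.grip_depth)
E
```

```text
pics
side 0.03601185422464046 [[490.9, 0.0, 321.2], [0.0, 490.9, 241.1], [0.0, 0.0, 1.0]] [[-0.911, 0.229, -0.342, 0.217], [-0.412, -0.494, 0.766, 0.735], [0.007, 0.839, 0.544, 0.649], [0.0, 0.0, 0.0, 1.0]]
top 0.009240767147032024 [[492.9, 0.0, 317.7], [0.0, 492.9, 230.1], [0.0, 0.0, 1.0]] [[-0.009, 0.979, -0.205, 0.332], [-1.0, -0.009, 0.001, -0.048], [-0.001, 0.205, 0.979, 1.26], [0.0, 0.0, 0.0, 1.0]]
wrist -0.055992259093787335 [[376.8, 0.0, 314.0], [0.0, 376.8, 238.2], [0.0, 0.0, 1.0]] [[0.252, 0.924, 0.287, 0.212], [-0.968, 0.241, 0.073, -0.512], [-0.001, -0.296, 0.955, 0.375], [0.0, 0.0, 0.0, 1.0]]
{'time_s': 0.15, 'q': array([-8.76803046e+01,  2.18337706e+01,  7.43729508e+01, -2.66879687e-04,
        8.38588395e+01, -1.23352245e+01]), 'qvel': array([ 0.05245895, -0.04424641, -0.14599608, -0.05411623,  0.08377339,
        0.06119563]), 'joint_efforts': array([ 1.24757840e-03, -4.48624599e+01, -2.31341887e+01, -1.94517384e-04,
        3.86884072e-03, -2.54298607e-05]), 'position': array([ 0.13914052, -0.53187278,  0.23084893]), 'tool_rot': array([[ 9.67466989e-01,  2.52997279e-01, -5.09413643e-05],
       [ 2.52997171e-01, -9.67466343e-01,  1.14312838e-03],
       [ 2.39924315e-04, -1.11882700e-03, -9.99999345e-01]]), 'ft_force': array([-0.4652931 ,  0.63488793,  0.18059063]), 'wrist_torque': array([ 0.01722214, -0.01785284,  0.04662691]), 'grip_width': 0.0852912475454091} -0.0187
```

View pics/top0.png

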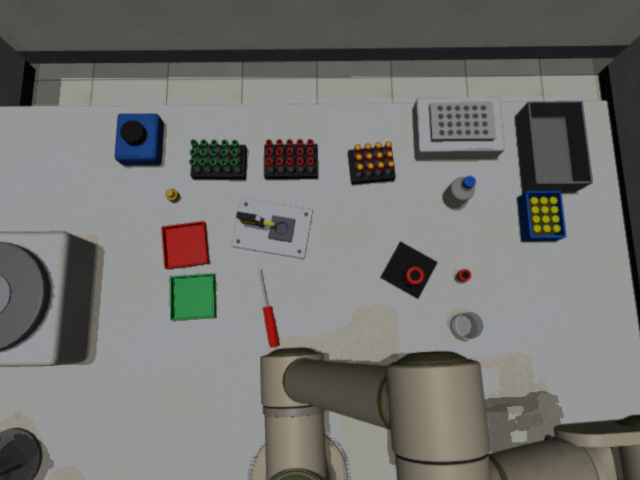

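View pics/side0.png

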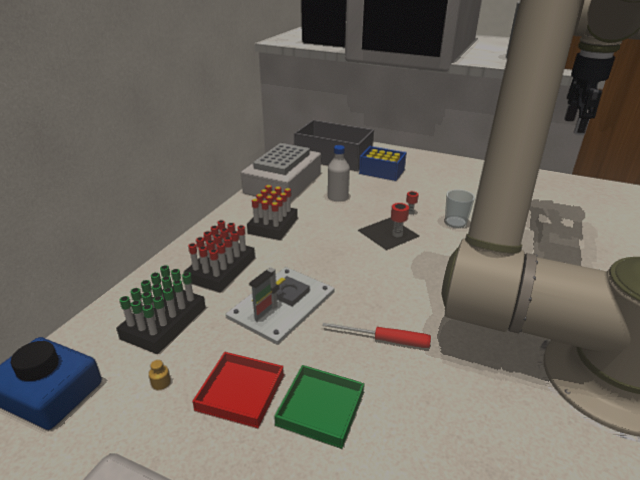

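View pics/wrist0.png

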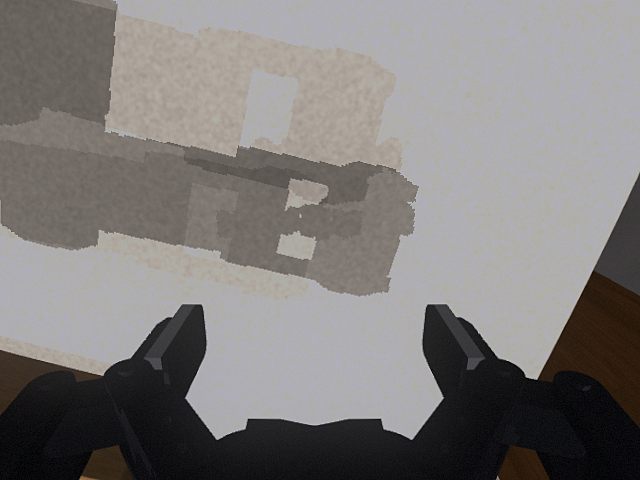

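Candidates for the plunger: the red-capped one on the black mat at top (415,275), the smaller red-capped one beside it at top (464,275), and the red tube caps at top (291,155). The description fits the one on the mat. I'll check it in close crops.

```bash
python3 - <<'E'
from h import *
crop('top0',370,230,490,320,6,'c_mat'); crop('side0',350,180,430,250,8,'c_mats'); crop('top0',220,190,325,265,7,'c_tst');crop('side0',220,255,340,345,6,'c_tsts')
crop('top0',155,210,235,330,5,'c_tray')
E
```

```text
(no output)
```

View pics/c_mat.png

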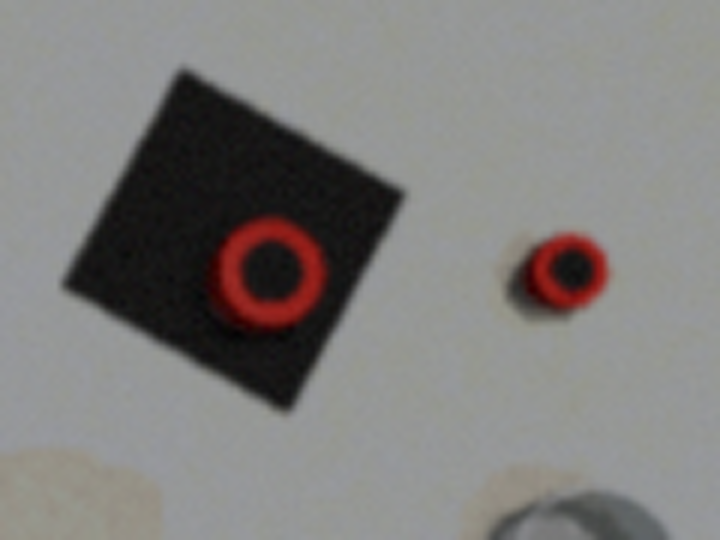

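View pics/c_mats.png

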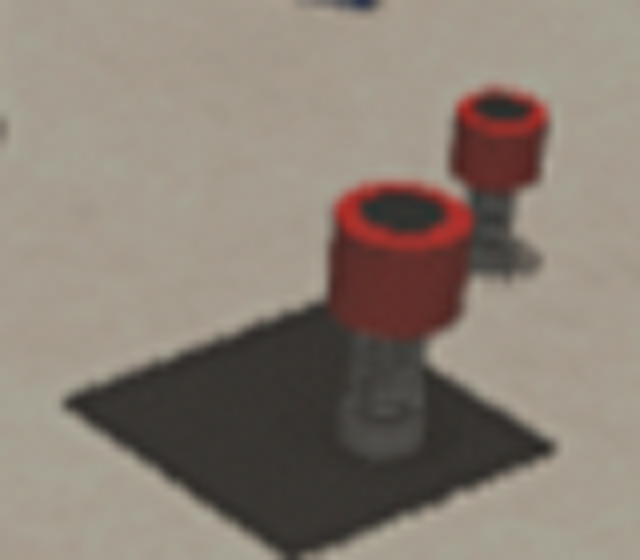

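View pics/c_tst.png

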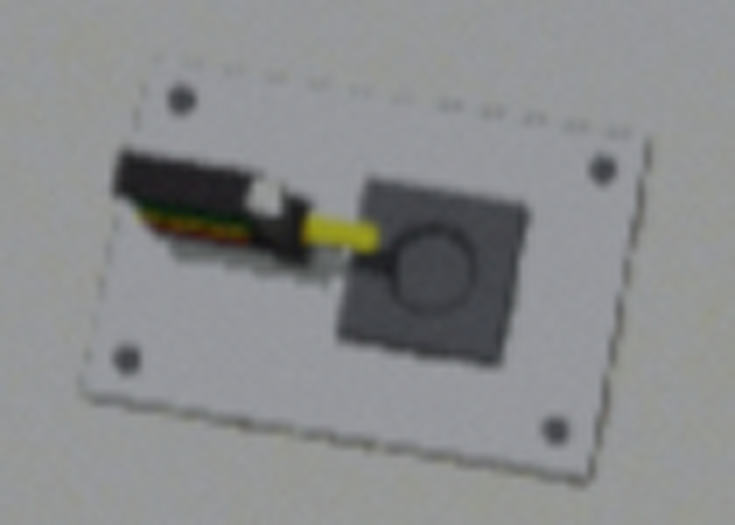

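View pics/c_tsts.png

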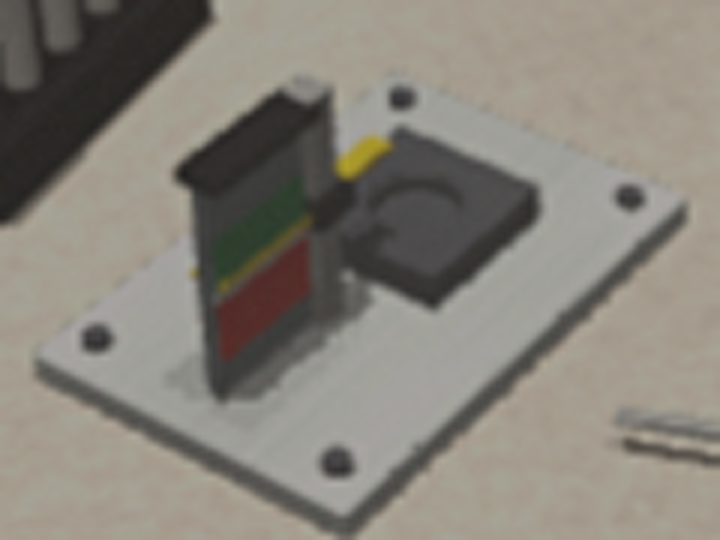

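View pics/c_tray.png

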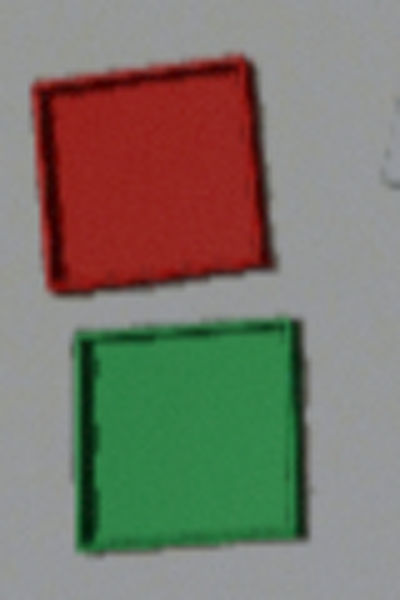

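```bash
cat >> h.py <<'E'
def cp(X,Y,x0,y0,s): return x0+(X+.5)/s-.5, y0+(Y+.5)/s-.5
E
python3 - <<'E'
from h import *
t=load('top0');s=load('side0')
print('cap top', at(t,*cp(271,271,370,230,6),.082), 'side',at(s,*cp(403,211,350,180,8),.082))
print('small dia check', at(t,*cp(216,271,370,230,6),.082)-at(t,*cp(326,271,370,230,6),.082))
print('sock top', at(t,*cp(433,269,220,190,7),.026),'side',at(s,*cp(419,209,220,255,6),.026))
B=[at(t,*cp(X,Y,220,190,7),.012) for X,Y in[(149,60),(650,137),(590,482),(85,395)]]
for b in B: print('base',b)
S=[at(s,*cp(X,Y,220,255,6),.012) for X,Y in[(37,358),(343,520),(687,205),(398,70)]]
for b in S: print('base side',b)
for n,P,z in [('red',[(38,85),(243,57),(272,268),(53,292)],.024),('green',[(77,333),(298,320),(303,538),(82,549)],.024)]:
    Q=[at(t,*cp(X,Y,155,210,5),z) for X,Y in P];print(n,np.mean(Q,0),np.linalg.norm(Q[0]-Q[1]))
M=[at(t,*cp(X,Y,370,230,6),.004) for X,Y in [(183,68),(405,192),(289,410),(65,285)]];print('mat',np.mean(M,0))
for n,u,v,z in [('screw',270,345,.02),('screwtip',261,270,.01),('wash',461,192,.1),('beaker',466,325,.04),('rackredcorner',265,178,.03),('rackgreen',218,178,.03),('bolt',245,230,.104)]: print(n,at(t,u,v,z))
E
```

```text
cap top [ 0.46788369 -0.28024749  0.082     ] side [ 0.46651902 -0.28351552  0.082     ]
small dia check [0.00039304 0.04387272 0.        ]
sock top [0.59743249 0.04397507 0.026     ] side [0.59305239 0.04838815 0.026     ]
base [0.68152389 0.15187954 0.012     ]
base [ 0.65002688 -0.0356182   0.012     ]
base [ 0.52033844 -0.01279713  0.012     ]
base [0.55432906 0.17246923 0.012     ]
base side [0.67780215 0.15234012 0.012     ]
base side [0.55327009 0.17541431 0.012     ]
base side [ 0.51846885 -0.00784448  0.012     ]
base side [ 0.64614786 -0.03625732  0.012     ]
red [0.55717218 0.28954218 0.024     ] 0.10539128780879208
green [0.42567285 0.26427833 0.024     ] 0.11084317090207971
mat [ 0.4912494  -0.28118975  0.004     ]
screw [0.30582219 0.07064142 0.02      ]
screwtip [0.4919002  0.09656055 0.01      ]
wash [ 0.66732756 -0.39954487  0.1       ]
beaker [ 0.34936439 -0.40670205  0.04      ]
rackredcorner [0.73031829 0.08729122 0.03      ]
rackgreen [0.73144303 0.20979699 0.03      ]
bolt [0.57660336 0.12545591 0.104     ]
```

The big plunger is on the mat with its cap centre at about (0.467,-0.281); the crops show the other red-capped one is clearly smaller. The tester's +y is about 80° from world x. I'll turn the jaws to the tester's x now and hover over the plunger.

Emit:
apply_moves --plan '[{"tx": 40,"ty": 30,"tz": 0,"rz": 0.12},{"tx": 85,"ty": 65,"rz": 0.26},{"tx": 125,"ty": 95,"rz": 0.4},{"tx": 165,"ty": 125,"rz": 0.54},{"tx": 205,"ty": 155,"rz": 0.68},{"tx": 245,"ty": 187,"rz": 0.82},{"tx": 285,"ty": 218,"rz": 0.96},{"tx": 315,"ty": 240,"rz": 1.08},{"tx": 328,"ty": 251,"rz": 1.141},{"tx": 328,"ty": 251,"rz": 1.141},{"tx": 328,"ty": 251,"rz": 1.141}]'

```text
validation failed for argument at $.pl...
```

```bash
python3 - <<'E'
from h import *
d=grab('wrist','w1');o=env.observe();print(o['time_s'],o['position'],o['tool_rot'].round(4).tolist(),o['q'].round(1),o['qvel'].round(2))
print(proj(d,(.4675,-.281,.082)))
E
```

```text
0.2 [ 0.13914089 -0.53194425  0.23096325] [[0.9675, 0.253, -0.0], [0.253, -0.9675, 0.0008], [0.0002, -0.0008, -1.0]] [-87.7  21.8  74.4   0.   83.9 -12.3] [-0.04 -0.14 -0.05 -0.01  0.    0.01]
[  81.55128391 -316.58690431]
```

View pics/w1.png

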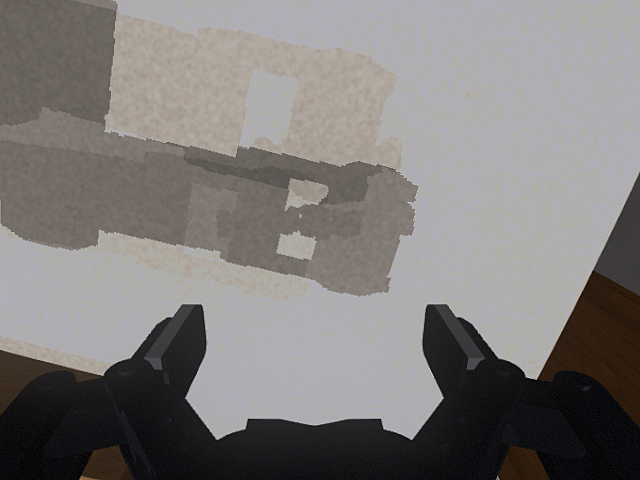

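The move was refused, so the picture shows only bare table from the start pose. I'll resend with every key filled in.

Emit:
apply_moves --plan '[{"tx": 40,"ty": 30,"tz": 0,"rx": 0,"ry": 0,"rz": 0.12,"jaw": 1},{"tx": 85,"ty": 65,"tz": 0,"rx": 0,"ry": 0,"rz": 0.26,"jaw": 1},{"tx": 125,"ty": 95,"tz": 0,"rx": 0,"ry": 0,"rz": 0.4,"jaw": 1},{"tx": 165,"ty": 125,"tz": 0,"rx": 0,"ry": 0,"rz": 0.54,"jaw": 1},{"tx": 205,"ty": 155,"tz": 0,"rx": 0,"ry": 0,"rz": 0.68,"jaw": 1},{"tx": 245,"ty": 187,"tz": 0,"rx": 0,"ry": 0,"rz": 0.82,"jaw": 1},{"tx": 285,"ty": 218,"tz": 0,"rx": 0,"ry": 0,"rz": 0.96,"jaw": 1},{"tx": 315,"ty": 240,"tz": 0,"rx": 0,"ry": 0,"rz": 1.08,"jaw": 1},{"tx": 328,"ty": 251,"tz": 0,"rx": 0,"ry": 0,"rz": 1.141,"jaw": 1},{"tx": 328,"ty": 251,"tz": 0,"rx": 0,"ry": 0,"rz": 1.141,"jaw": 1},{"tx": 328,"ty": 251,"tz": 0,"rx": 0,"ry": 0,"rz": 1.141,"jaw": 1}]' --grip_force 30

```text
time_s: 1.3
position: [0.4669, -0.281, 0.2307]
tool_rot: [[0.174, 0.985, -0.001], [0.985, -0.174, 0.0], [0.0, -0.001, -1.0]]
ft_force: [0.0, -0.2, -0.3]
grip_width: 0.0858
```

```bash
python3 - <<'E'
from h import *
d=grab('wrist','w2');o=env.observe();print(o['time_s'],o['position'],o['tool_rot'].round(4).tolist(),o['q'].round(1),o['qvel'].round(2))
print(proj(d,(.4675,-.281,.082)))
E
```

```text
1.35 [ 0.46654911 -0.28146519  0.23081867] [[0.175, 0.9846, -0.0013], [0.9846, -0.175, 0.0004], [0.0001, -0.0013, -1.0]] [-43.5  21.3  75.2  -0.   83.6 -33.5] [-0.85 -0.21  0.04  0.06  0.01 -0.13]
[315.61706951 221.46299403]
```

View pics/w2.png

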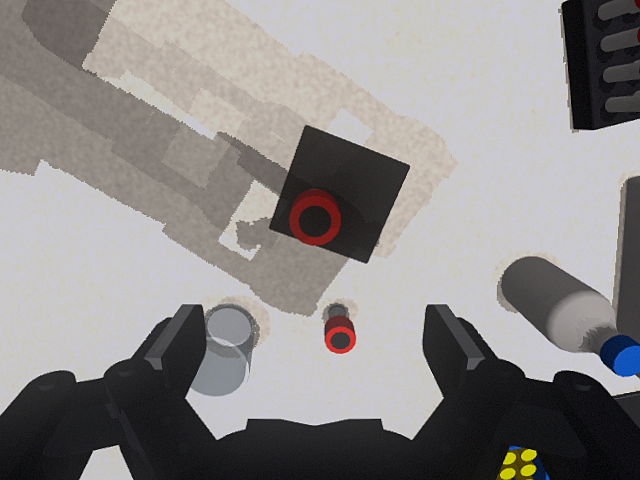

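```bash
python3 - <<'E'
from h import *
im=cv2.imread('pics/w2.png').astype(int)
m=((im[...,2]>130)&(im[...,1]<70)).astype(np.uint8);m[:170]=0;m[265:]=0
c=max(cv2.findContours(m,cv2.RETR_EXTERNAL,cv2.CHAIN_APPROX_NONE)[0],key=len);e=cv2.fitEllipse(c);print(e)
d=load('w2');print(at(d,*e[0],.082)); cv2.imwrite('pics/m.png',m*255)
crop('w2',270,170,370,250,7,'c_w2')
E
```

```text
((306.8855895996094, 214.953125), (43.47355651855469, 55.64534378051758), 118.7413558959961)
[ 0.46156781 -0.27449886  0.082     ]
```

View pics/c_w2.png

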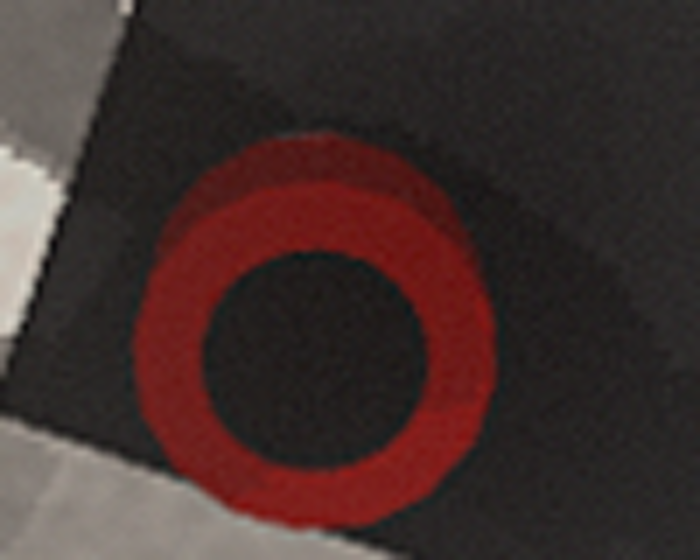

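The ring centre at w2 pixel (314.6,220.4) agrees with the prediction to about 1 mm. Descending.

Emit:
apply_moves --plan '[{"tx": 0.5,"ty": 0.7,"tz": -30,"rx": 0,"ry": 0,"rz": 0,"jaw": 1},{"tx": 0.5,"ty": 0.7,"tz": -65,"rx": 0,"ry": 0,"rz": 0,"jaw": 1},{"tx": 0.5,"ty": 0.7,"tz": -100,"rx": 0,"ry": 0,"rz": 0,"jaw": 1},{"tx": 0.5,"ty": 0.7,"tz": -130,"rx": 0,"ry": 0,"rz": 0,"jaw": 1},{"tx": 0.5,"ty": 0.7,"tz": -155,"rx": 0,"ry": 0,"rz": 0,"jaw": 1},{"tx": 0.5,"ty": 0.7,"tz": -175,"rx": 0,"ry": 0,"rz": 0,"jaw": 1},{"tx": 0.5,"ty": 0.7,"tz": -185,"rx": 0,"ry": 0,"rz": 0,"jaw": 1},{"tx": 0.5,"ty": 0.7,"tz": -185,"rx": 0,"ry": 0,"rz": 0,"jaw": 1}]'

```text
time_s: 2.15
position: [0.4661, -0.2812, 0.045]
tool_rot: [[0.177, 0.984, -0.003], [0.984, -0.177, 0.002], [0.001, -0.003, -1.0]]
ft_force: [0.3, 0.1, 0.5]
grip_width: 0.0855
```

```bash
python3 - <<'E'
from h import *
d=grab('wrist','w3');d=grab('side','s3');crop('s3',340,140,460,260,6,'c_s3');o=env.observe();print(o['time_s'],o['position'],o['ft_force'],o['qvel'].round(2))
E
```

```text
2.25 [ 0.46706617 -0.28151     0.04664567] [ 0.66236563  0.35965871 -0.53866601] [ 0.35 -0.74 -0.41  0.05 -0.01 -0.09]
```

View pics/w3.png

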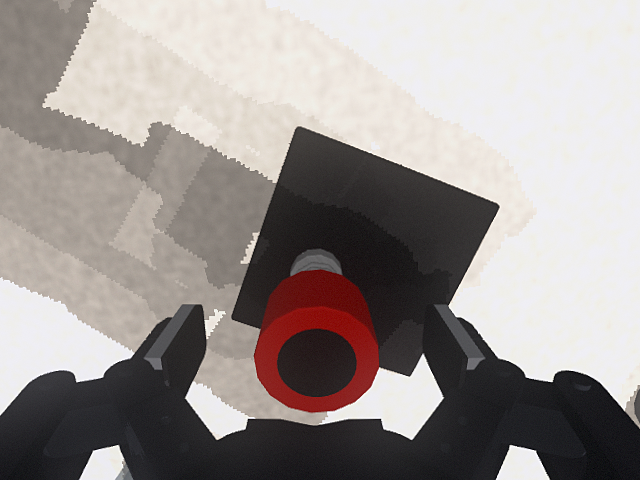

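View pics/c_s3.png

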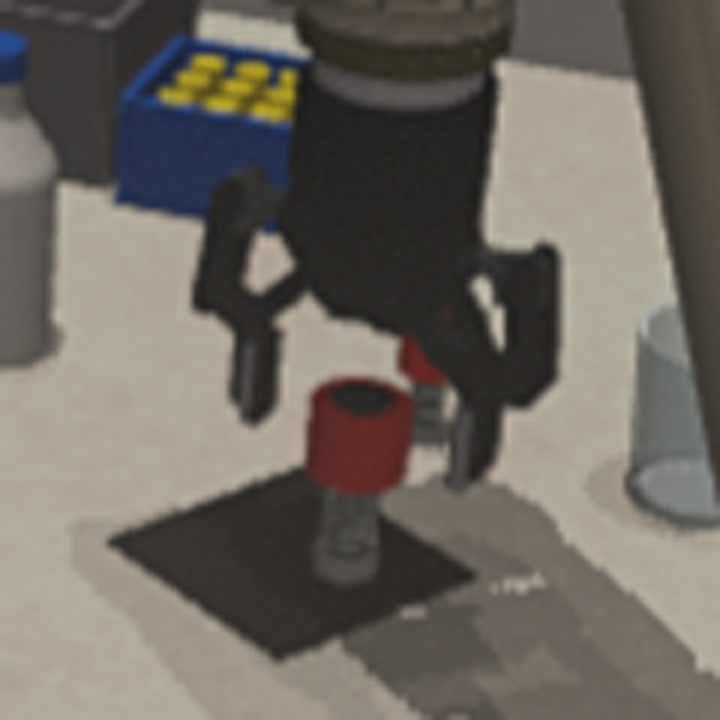

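The cap is central between the pads (w3 column 316), and the side crop shows the fingers straddling the cap. Closing.

Emit:
apply_moves --plan '[{"tx": 0,"ty": 0,"tz": 0,"rx": 0,"ry": 0,"rz": 0,"jaw": -1},{"tx": 0,"ty": 0,"tz": 0,"rx": 0,"ry": 0,"rz": 0,"jaw": -1},{"tx": 0,"ty": 0,"tz": 0,"rx": 0,"ry": 0,"rz": 0,"jaw": -1},{"tx": 0,"ty": 0,"tz": 0,"rx": 0,"ry": 0,"rz": 0,"jaw": -1},{"tx": 0,"ty": 0,"tz": 0,"rx": 0,"ry": 0,"rz": 0,"jaw": -1},{"tx": 0,"ty": 0,"tz": 0,"rx": 0,"ry": 0,"rz": 0,"jaw": -1},{"tx": 0,"ty": 0,"tz": 0,"rx": 0,"ry": 0,"rz": 0,"jaw": -1},{"tx": 0,"ty": 0,"tz": 0,"rx": 0,"ry": 0,"rz": 0,"jaw": -1}]' --grip_force 40

```text
time_s: 3.05
position: [0.4672, -0.2817, 0.0472]
tool_rot: [[0.176, 0.984, 0.0], [0.984, -0.176, -0.001], [-0.001, 0.0, -1.0]]
ft_force: [-1.6, 0.2, 6.0]
grip_width: 0.0411
```

Emit:
apply_moves --plan '[{"tx": 0,"ty": 0,"tz": 15,"rx": 0,"ry": 0,"rz": 0,"jaw": -1},{"tx": 0,"ty": 0,"tz": 45,"rx": 0,"ry": 0,"rz": 0,"jaw": -1},{"tx": 10,"ty": 20,"tz": 80,"rx": 0,"ry": 0,"rz": 0,"jaw": -1},{"tx": 25,"ty": 50,"tz": 100,"rx": 0,"ry": 0,"rz": 0,"jaw": -1},{"tx": 40,"ty": 85,"tz": 105,"rx": 0,"ry": 0,"rz": 0,"jaw": -1},{"tx": 55,"ty": 120,"tz": 105,"rx": 0,"ry": 0,"rz": 0,"jaw": -1},{"tx": 70,"ty": 155,"tz": 105,"rx": 0,"ry": 0,"rz": 0,"jaw": -1},{"tx": 87,"ty": 190,"tz": 105,"rx": 0,"ry": 0,"rz": 0,"jaw": -1},{"tx": 105,"ty": 220,"tz": 105,"rx": 0,"ry": 0,"rz": 0,"jaw": -1},{"tx": 118,"ty": 245,"tz": 105,"rx": 0,"ry": 0,"rz": 0,"jaw": -1},{"tx": 120,"ty": 252,"tz": 105,"rx": 0,"ry": 0,"rz": 0,"jaw": -1},{"tx": 120,"ty": 252,"tz": 105,"rx": 0,"ry": 0,"rz": 0,"jaw": -1}]'

```text
time_s: 4.25
position: [0.587, -0.0288, 0.1516]
tool_rot: [[0.174, 0.985, -0.001], [0.985, -0.174, -0.001], [-0.001, -0.001, -1.0]]
ft_force: [0.5, -0.1, -1.9]
grip_width: 0.0411
```

```bash
python3 - <<'E'
from h import *
d=grab('wrist','w4');d=grab('side','s4');o=env.observe();print(o['time_s'],o['position'],o['tool_rot'].round(4).tolist(),o['ft_force'],o['qvel'].round(2),o['grip_width'])
crop('s4',220,100,420,250,4,'c_s4')
E
```

```text
4.35 [ 0.586762   -0.03038266  0.1518672 ] [[0.1764, 0.9843, -0.0007], [0.9843, -0.1764, -0.0013], [-0.0014, -0.0004, -1.0]] [-0.11438226 -0.6000312  -1.12034234] [-0.78 -0.11 -0.11  0.12 -0.03  0.05] 0.04120353490567562
```

View pics/w4.png

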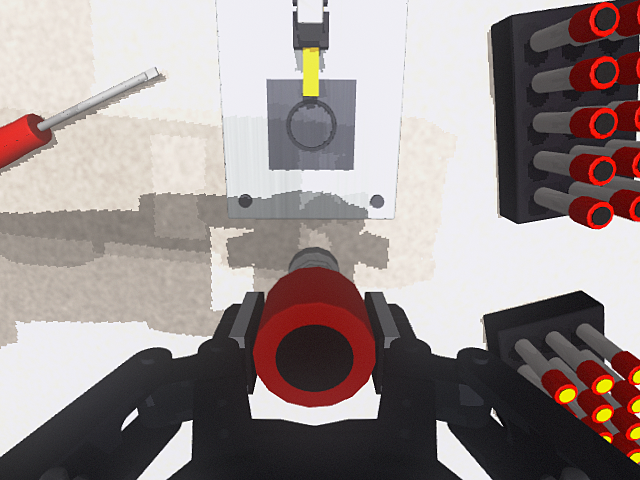

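View pics/s4.png

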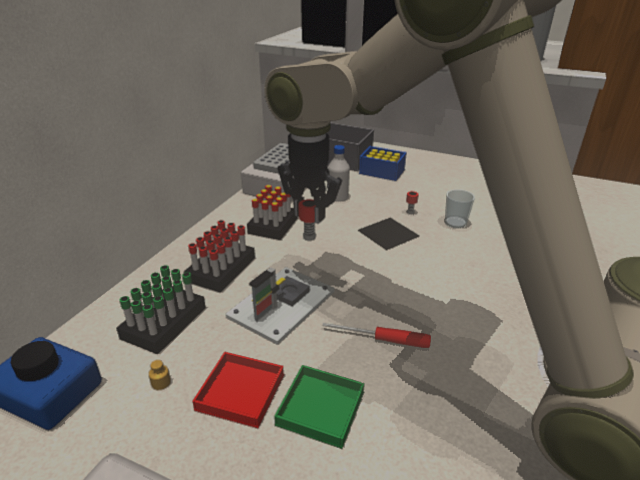

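The plunger is held upright (w4 cap top near (315,358)), the tester is aligned with the view and the socket is at about (311,124). I'll measure both finely.

```bash
python3 - <<'E'
from h import *
crop('w4',260,70,360,170,6,'c_w4a');crop('w4',240,240,390,410,4,'c_w4b')
E
```

```text
(no output)
```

View pics/c_w4a.png

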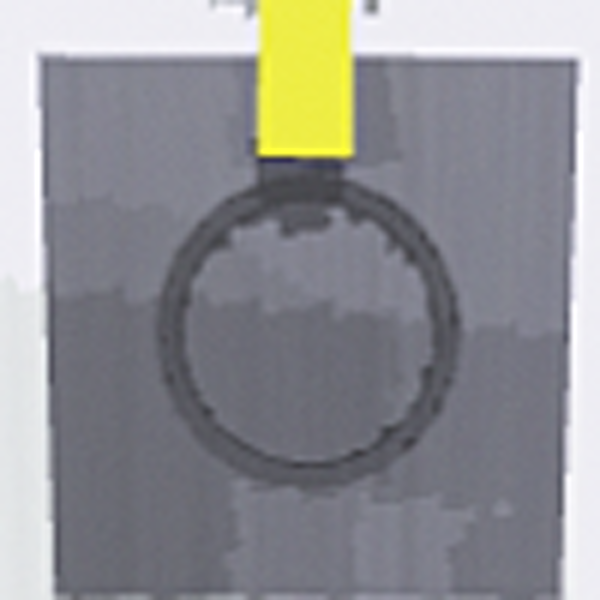

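View pics/c_w4b.png

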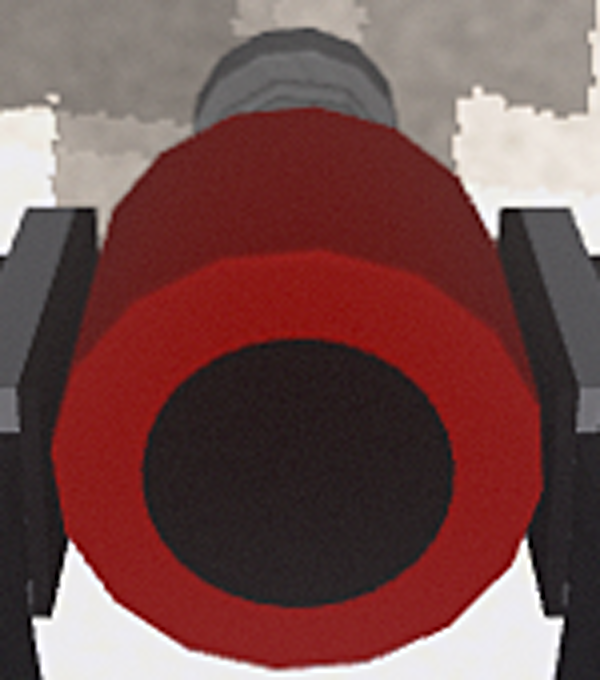

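```bash
cat >> h.py <<'E'
from scipy.optimize import least_squares
th=np.linspace(0,2*np.pi,180)
def ext(d,c,r):
    P=np.array([proj(d,(c[0]+r*np.cos(t),c[1]+r*np.sin(t),c[2])) for t in th]);return np.array([P[:,0].min(),P[:,0].max(),P[:,1].min(),P[:,1].max()])
E
python3 - <<'E'
from h import *
d=load('w4')
def box(l,r,t,b,x0,y0,s): 
    a=cp(l,t,x0,y0,s);c=cp(r,b,x0,y0,s);return np.array([a[0],c[0],a[1],c[1]])
ring=box(52,543,250,669,240,240,4); foot=box(193,397,28,0,240,240,4)
sock=box(158,461,178,488,260,70,6)
def f(p):
    e1=ext(d,p,.021)-ring; b=ext(d,p-[0,0,.078],.0135); return np.r_[e1,b[2]-foot[2]]
g=least_squares(f,[.587,-.03,.187],x_scale=.01);print('top fit',g.x,g.fun.round(2))
g2=least_squares(f:=lambda p:ext(d,p,.021)-ring,[.587,-.03,.187],x_scale=.01);print('ring only',g2.x,g2.fun.round(2))
# foot position at ztop-.078
zf=g.x[2]-.078
g3=least_squares(lambda p:[ext(d,(p[0],p[1],zf),.0135)[2]-foot[2], .5*(ext(d,(p[0],p[1],zf),.0135)[:2].sum()-foot[:2].sum())],g.x[:2],x_scale=.01);print('foot',g3.x)
h=least_squares(lambda p:ext(d,(p[0],p[1],.026),p[2])-sock,[.597,.044,.016],x_scale=.01);print('sock',h.x,h.fun.round(2))
T=cp(309,110,260,70,6);print('tab dir', at(d,*cp(307,157,260,70,6),.0625))
a=at(d,*cp(55,592,260,70,6),.026);b=at(d,*cp(42,58,260,70,6),.026);c=at(d,*cp(562,592,260,70,6),.026);e=at(d,*cp(577,60,260,70,6),.026)
print('block',a,b,c,e,(a+b+c+e)/4,np.degrees(np.arctan2(*(c-a)[[1,0]])))
E
```

```text
top fit [ 0.58671111 -0.02874886  0.18547192] [-0.14  0.14 -0.2  -0.04  0.38]
ring only [ 0.58667918 -0.02892701  0.18527313] [-0.02  0.02  0.03 -0.03]
foot [ 0.58630322 -0.02846305]
sock [0.59756218 0.04478858 0.01729782] [ 0.13 -0.13 -0.13  0.13]
tab dir [0.60067681 0.06166994 0.0625    ]
block [0.56272372 0.02127593 0.026     ] [0.57352042 0.07960884 0.026     ] [0.62179321 0.01077178 0.026     ] [0.6321963  0.06892913 0.026     ] [0.59755841 0.04514642 0.026     ] -10.083332876646539
```

Foot-to-socket offset is about (+11, +73.5) mm, and the yaw matches. Moving over the socket and down to just above its mouth.

Emit:
apply_moves --plan '[{"tx": 4,"ty": 25,"tz": 0,"rx": 0,"ry": 0,"rz": 0,"jaw": -1},{"tx": 8,"ty": 50,"tz": 0,"rx": 0,"ry": 0,"rz": 0,"jaw": -1},{"tx": 11,"ty": 68,"tz": -5,"rx": 0,"ry": 0,"rz": 0,"jaw": -1},{"tx": 11,"ty": 73.5,"tz": -20,"rx": 0,"ry": 0,"rz": 0,"jaw": -1},{"tx": 11,"ty": 73.5,"tz": -45,"rx": 0,"ry": 0,"rz": 0,"jaw": -1},{"tx": 11,"ty": 73.5,"tz": -65,"rx": 0,"ry": 0,"rz": 0,"jaw": -1},{"tx": 11,"ty": 73.5,"tz": -74,"rx": 0,"ry": 0,"rz": 0,"jaw": -1},{"tx": 11,"ty": 73.5,"tz": -74,"rx": 0,"ry": 0,"rz": 0,"jaw": -1},{"tx": 11,"ty": 73.5,"tz": -74,"rx": 0,"ry": 0,"rz": 0,"jaw": -1}]'

```text
time_s: 5.25
position: [0.5982, 0.0425, 0.0788]
tool_rot: [[0.177, 0.984, 0.001], [0.984, -0.177, -0.001], [-0.001, 0.001, -1.0]]
ft_force: [0.8, -0.0, -0.8]
grip_width: 0.041
```

```bash
python3 - <<'E'
from h import *
d=grab('wrist','w5');d=grab('side','s5');o=env.observe();print(o['time_s'],o['position'],o['tool_rot'].round(4).tolist(),o['ft_force'],o['qvel'].round(2),o['grip_width'])
crop('s5',240,220,340,310,7,'c_s5');crop('w5',240,200,390,400,3,'c_w5')
E
```

```text
5.35 [0.59833229 0.04273771 0.07904137] [[0.1768, 0.9842, 0.0014], [0.9842, -0.1768, -0.0016], [-0.0013, 0.0017, -1.0]] [ 1.91155717e-03  2.60786218e-01 -2.05036712e+00] [ 0.16 -0.02  0.17 -0.04 -0.15  0.07] 0.04094442534840351
```

View pics/c_w5.png

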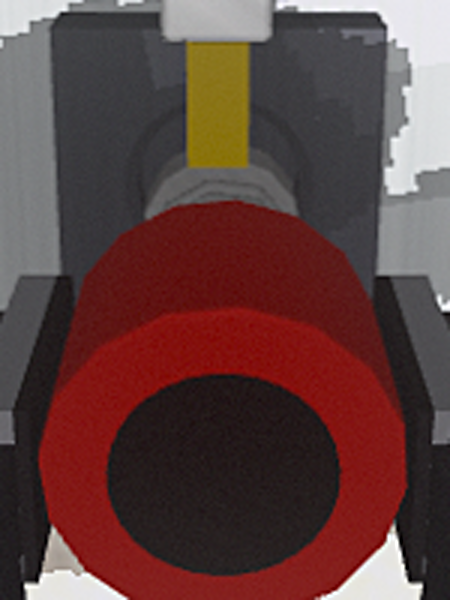

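View pics/c_s5.png

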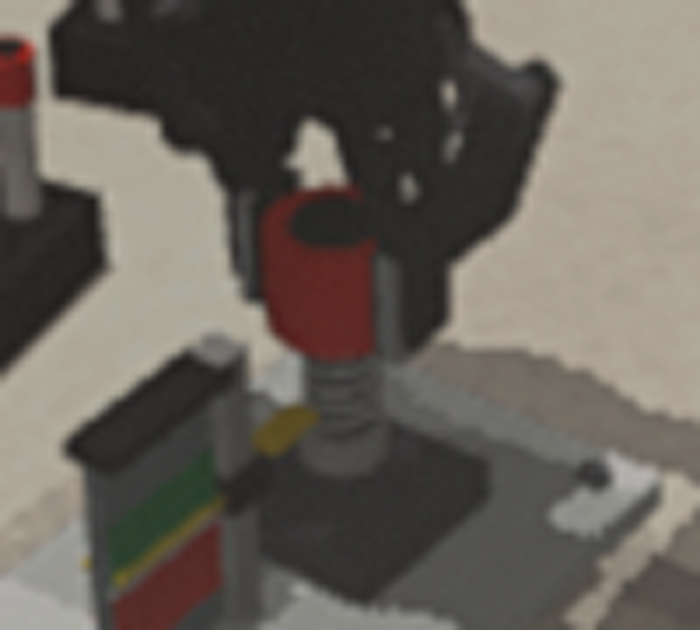

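```bash
python3 - <<'E'
from h import *
d=load('s5');s0=load('side0')
for y in(.043,.045,.047):
    e=ext(d,(.5975,y,.034),.0135);print(y,(e[:2]-240+.5)*7,(e[2:]-220+.5)*7)
    e=ext(s0,(.5975,y,.026),.0173);print('  sock in side0 crop c_tsts',(e[:2]-220+.5)*6,(e[2:]-255+.5)*6)
e=ext(d,(.5975,.045,.034+.078),.021);print((e[:2]-240+.5)*7,(e[2:]-220+.5)*7)
w=load('w5')
for y in (.043,.045,.047):
    e=ext(w,(.5975,y,.112),.021);print('ring',(e[:2]-240+.5)*3,(e[2:]-200+.5)*3)
E
```

```text
0.043 [296.79123625 390.28866112] [424.53785149 482.22628794]
  sock in side0 crop c_tsts [363.99625356 466.25360176] [165.64759371 229.29301347]
0.045 [293.50940535 387.15756035] [428.33492655 486.20248575]
  sock in side0 crop c_tsts [361.17842217 463.59996354] [168.89604794 232.73836003]
0.047 [290.21729992 384.01669799] [432.14372262 490.19126357]
  sock in side0 crop c_tsts [358.35179861 460.93808978] [172.15445872 236.19460421]
[255.85235637 408.02478944] [191.9370619  277.65747618]
ring [ 36.0238318  403.78697356] [301.43482087 615.65937195]
ring [ 31.95555663 401.56551873] [284.9185638  602.45624917]
ring [ 27.85098018 399.31767794] [268.23027145 589.11275592]
```

```bash
python3 - <<'E'
from h import *
crop('w5',240,230,390,420,4,'c_w5b')
E
```

```text
(no output)
```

View pics/c_w5b.png

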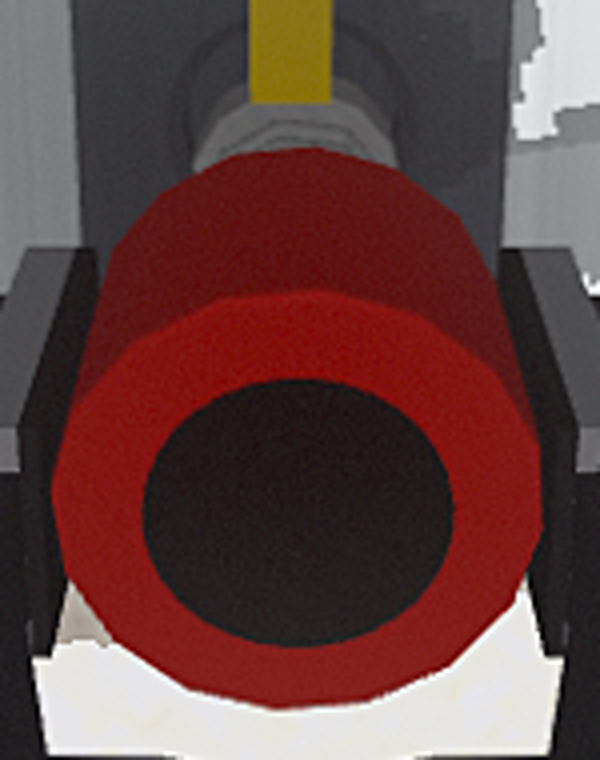

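```bash
python3 - <<'E'
from h import *
d=load('w5')
r=lambda X,Y:np.array(cp(X,Y,240,230,4))
ring=np.r_[r(52,0)[0],r(543,0)[0],r(0,291)[1],r(0,710)[1]]
g=least_squares(lambda p:ext(d,p,.021)-ring,[.597,.043,.112],x_scale=.01);print('cap',g.x,g.fun)
z=g.x[2]-.078
for y in (.042,.043,.044,.045,.046):
    e=ext(d,(.5975,y,.026),.0173);print(y,'sock',(e[:2]-240+.5)*4,(e[2:]-230+.5)*4)
    e=ext(d,(g.x[0],y,z),.0135);print(y,'  foot',(e[:2]-240+.5)*4,(e[2:]-230+.5)*4)
crop('w5',270,220,360,280,8,'c_w5c')
E
```

```text
cap [0.59779248 0.04230619 0.11248645] [-0.03719902  0.03722138  0.0411835  -0.04632557]
0.042 sock [172.61662622 419.90274454] [ 27.45632184 258.14471446]
0.042   foot [197.99465244 398.67144488] [ 73.4600991  259.69229638]
0.043 sock [171.16502186 418.80187566] [ 20.54959433 251.90236984]
0.043   foot [196.52124633 397.49669229] [ 66.37828405 253.17276796]
0.044 sock [169.70959517 417.69758982] [ 13.62329263 245.64180549]
0.044   foot [195.04371951 396.31819275] [ 59.27534127 246.63334725]
0.045 sock [168.25034094 416.58987866] [  6.67738457 239.36298019]
0.045   foot [193.56206539 395.13593691] [ 52.15123126 240.07398717]
0.046 sock [166.78725404 415.47873384] [ -0.28816165 233.0658529 ]
0.046   foot [192.07627745 393.94991545] [ 45.00591497 233.4946408 ]
```

View pics/c_w5c.png

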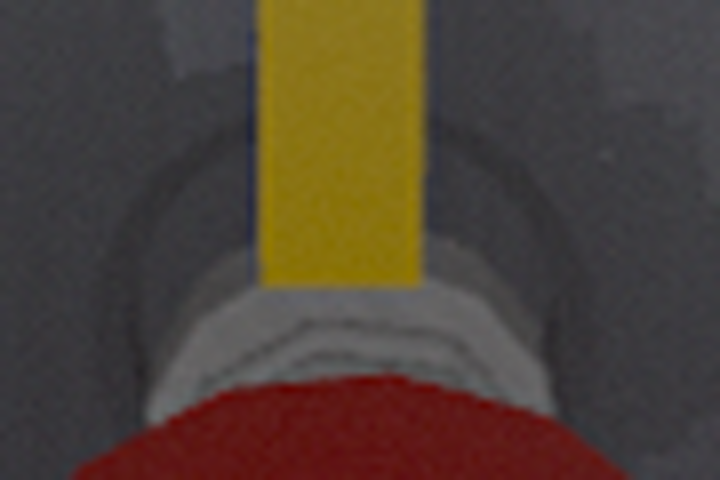

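Relative to the socket the foot is about 2 mm short in y; x is good. Correcting and lowering gently.

Emit:
apply_moves --plan '[{"tx": -0.3,"ty": 2,"tz": 0,"rx": 0,"ry": 0,"rz": 0,"jaw": -1},{"tx": -0.3,"ty": 2,"tz": -4,"rx": 0,"ry": 0,"rz": 0,"jaw": -1},{"tx": -0.3,"ty": 2,"tz": -7,"rx": 0,"ry": 0,"rz": 0,"jaw": -1},{"tx": -0.3,"ty": 2,"tz": -10,"rx": 0,"ry": 0,"rz": 0,"jaw": -1},{"tx": -0.3,"ty": 2,"tz": -12,"rx": 0,"ry": 0,"rz": 0,"jaw": -1},{"tx": -0.3,"ty": 2,"tz": -14,"rx": 0,"ry": 0,"rz": 0,"jaw": -1},{"tx": -0.3,"ty": 2,"tz": -14,"rx": 0,"ry": 0,"rz": 0,"jaw": -1}]'

```text
time_s: 6.05
position: [0.5979, 0.0448, 0.0647]
tool_rot: [[0.177, 0.984, 0.001], [0.984, -0.177, -0.002], [-0.001, 0.001, -1.0]]
ft_force: [0.1, -0.3, -1.8]
grip_width: 0.0411
```

```bash
python3 - <<'E'
from h import *
d=grab('wrist','w6');d=grab('side','s6');o=env.observe();print(o['time_s'],o['position'],o['ft_force'],o['wrist_torque'],o['grip_width'])
crop('s6',240,220,340,310,7,'c_s6');crop('w6',240,220,390,410,4,'c_w6')
E
```

```text
6.15 [0.59805004 0.04476093 0.06503682] [-0.09940458  0.64564035 -1.81404615] [ 0.00523596 -0.00379482 -0.00958946] 0.041362081527613864
```

View pics/c_s6.png

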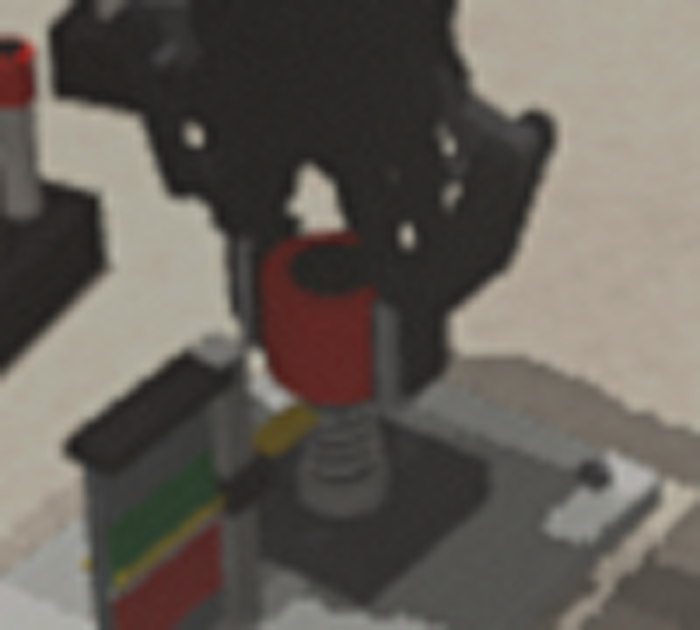

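View pics/c_w6.png

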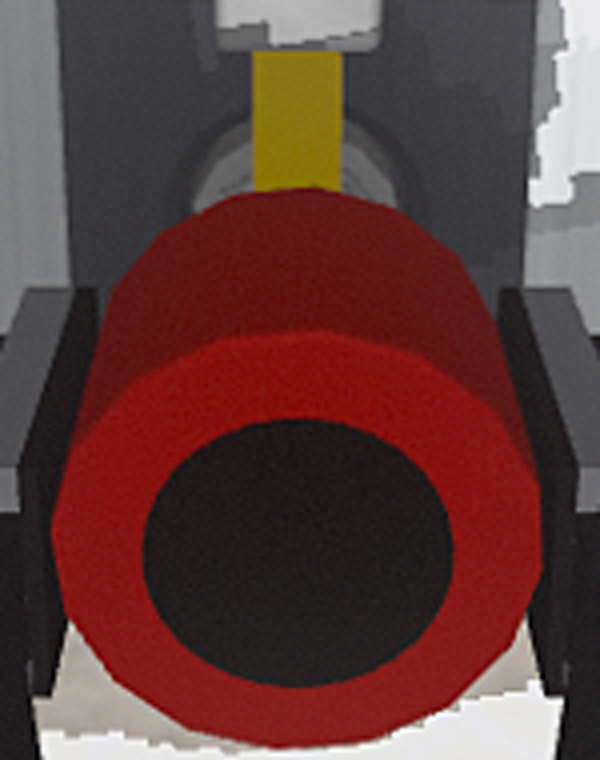

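The foot is entering the socket with no lateral force. Lowering in small steps.

Emit:
apply_moves --plan '[{"tx": 0,"ty": 0,"tz": -1,"rx": 0,"ry": 0,"rz": 0,"jaw": -1},{"tx": 0,"ty": 0,"tz": -2,"rx": 0,"ry": 0,"rz": 0,"jaw": -1},{"tx": 0,"ty": 0,"tz": -2,"rx": 0,"ry": 0,"rz": 0,"jaw": -1}]'

```text
time_s: 6.45
position: [0.598, 0.0447, 0.0629]
tool_rot: [[0.177, 0.984, 0.001], [0.984, -0.177, -0.002], [-0.001, 0.002, -1.0]]
ft_force: [-0.3, -0.2, -1.8]
grip_width: 0.0408
```

```bash
python3 - <<'E'
from h import *
o=env.observe();print(o['time_s'],o['position'],o['ft_force'],o['wrist_torque'],o['grip_width'])
E
```

```text
6.45 [0.59800892 0.04472733 0.06292475] [-0.28569534 -0.21910808 -1.77337321] [ 0.04585376 -0.0105147   0.00777921] 0.040826437002695996
```

Emit:
apply_moves --plan '[{"tx": 0,"ty": 0,"tz": -0.7,"rx": 0,"ry": 0,"rz": 0,"jaw": -1},{"tx": 0,"ty": 0,"tz": -0.7,"rx": 0,"ry": 0,"rz": 0,"jaw": -1}]'

```text
time_s: 6.65
position: [0.5979, 0.0448, 0.0621]
tool_rot: [[0.177, 0.984, 0.001], [0.984, -0.177, -0.002], [-0.001, 0.001, -1.0]]
ft_force: [-0.1, 0.1, -1.2]
grip_width: 0.041
```

```bash
python3 - <<'E'
from h import *
d=grab('side','s7');o=env.observe();print(o['time_s'],o['position'],o['ft_force'],o['wrist_torque'],o['grip_width'])
crop('s7',240,220,340,310,7,'c_s7')
E
```

```text
6.7 [0.5979685  0.04475601 0.06218801] [ 0.2413244  -0.10818112 -1.90467582] [-0.01050366  0.01851091  0.0243285 ] 0.041081295001669446
```

View pics/c_s7.png

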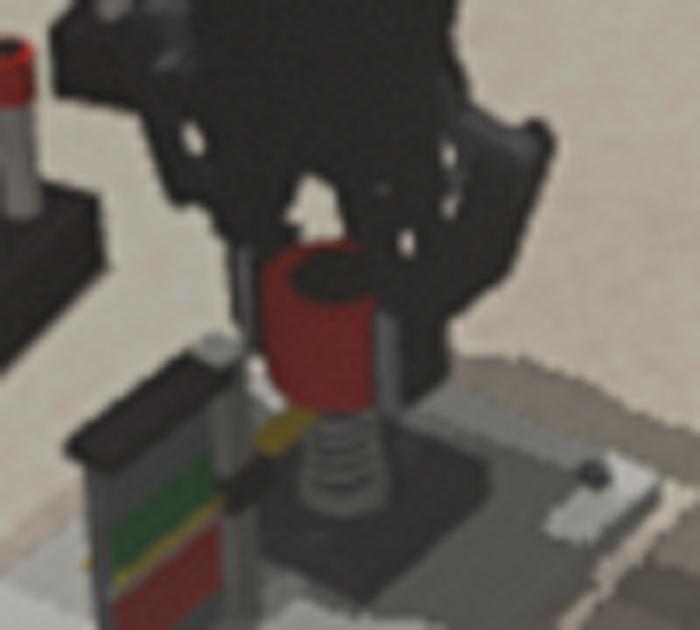

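Emit:
apply_moves --plan '[{"tx": 0,"ty": 0,"tz": -1,"rx": 0,"ry": 0,"rz": 0,"jaw": -1},{"tx": 0,"ty": 0,"tz": -1,"rx": 0,"ry": 0,"rz": 0,"jaw": -1},{"tx": 0,"ty": 0,"tz": -1,"rx": 0,"ry": 0,"rz": 0,"jaw": -1}]'

```text
time_s: 7.0
position: [0.5981, 0.0447, 0.0614]
tool_rot: [[0.177, 0.984, 0.001], [0.984, -0.177, -0.002], [-0.001, 0.002, -1.0]]
ft_force: [-0.7, -0.6, 1.0]
grip_width: 0.0407
```

Contact: the foot bears on the socket floor at +1 N. Releasing.

Emit:
apply_moves --plan '[{"tx": 0,"ty": 0,"tz": 0,"rx": 0,"ry": 0,"rz": 0,"jaw": 0.7},{"tx": 0,"ty": 0,"tz": 0,"rx": 0,"ry": 0,"rz": 0,"jaw": 0.7},{"tx": 0,"ty": 0,"tz": 0,"rx": 0,"ry": 0,"rz": 0,"jaw": 0.7},{"tx": 0,"ty": 0,"tz": 0,"rx": 0,"ry": 0,"rz": 0,"jaw": 0.7},{"tx": 0,"ty": 0,"tz": 0,"rx": 0,"ry": 0,"rz": 0,"jaw": 0.7},{"tx": 0,"ty": 0,"tz": 0,"rx": 0,"ry": 0,"rz": 0,"jaw": 0.7}]'

```text
time_s: 7.6
position: [0.5981, 0.0447, 0.0614]
tool_rot: [[0.177, 0.984, 0.002], [0.984, -0.177, -0.002], [-0.001, 0.002, -1.0]]
ft_force: [-0.4, 0.1, -0.6]
grip_width: 0.0728
```

```bash
python3 - <<'E'
from h import *
d=grab('wrist','w8');d=grab('side','s8');o=env.observe();print(o['time_s'],o['position'],o['ft_force'],o['wrist_torque'],o['grip_width'])
crop('s8',240,220,340,310,7,'c_s8');crop('w8',240,220,390,410,4,'c_w8')
E
```

```text
7.7 [0.59808133 0.04475124 0.06137761] [ 0.01602628  0.69573508 -0.29873083] [-0.03890944  0.01543427  0.01673129] 0.07260683841683603
```

View pics/c_s8.png

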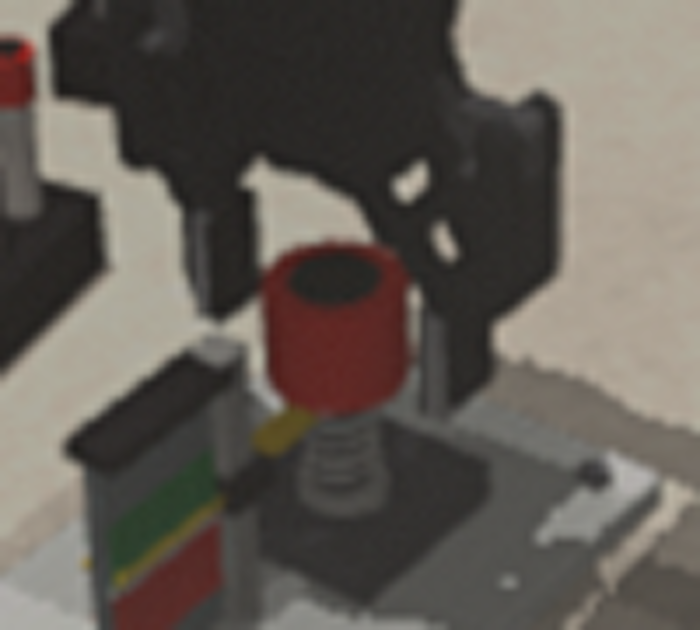

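View pics/c_w8.png

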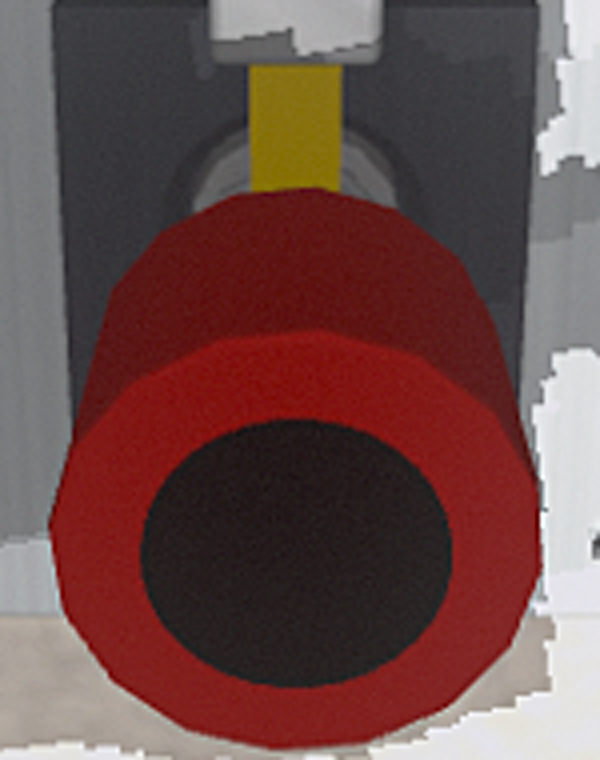

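```bash
python3 - <<'E'
from h import *
d=load('s8');w=load('w8')
for z in (.096,.098,.104):
    e=ext(d,(.5975,.0445,z),.021);print(z,(e[:2]-240+.5)*7,(e[2:]-220+.5)*7)
r=lambda X,Y:np.array(cp(X,Y,240,220,4))
ring=np.r_[r(49,0)[0],r(542,0)[0],r(0,330)[1],r(0,749)[1]]
g=least_squares(lambda p:ext(w,p,.021)-ring,[.597,.043,.112],x_scale=.01);print('cap',g.x,g.fun)
# triangulate with side: fit ring too
rs=lambda X,Y:np.array(cp(X,Y,240,220,7))
ring2=np.r_[rs(263,0)[0],rs(412,0)[0],rs(0,243)[1]]
g=least_squares(lambda p:ext(d,p,.021)[:3]-ring2,[.597,.043,.096],x_scale=.01);print('side only',g.x)
E
```

```text
0.096 [259.18441361 409.91272166] [237.87932177 324.49827655]
0.098 [258.87973867 409.7790959 ] [232.07064163 318.57113692]
0.104 [257.96115942 409.37619536] [214.5669143  300.70779909]
cap [0.59751905 0.04485693 0.09532814] [ 0.07590642 -0.0759692  -0.08401131  0.09451983]
side only [0.60066217 0.03686817 0.08838485]
```

The cap fit (0.5975, 0.0449, top 0.0953) agrees with fully seated. Rising and shutting the fingers above the cap.

Emit:
apply_moves --plan '[{"tx": 0,"ty": 0,"tz": 20,"rx": 0,"ry": 0,"rz": 0,"jaw": 0.7},{"tx": 0,"ty": 0,"tz": 45,"rx": 0,"ry": 0,"rz": 0,"jaw": 0.7},{"tx": -0.5,"ty": 0,"tz": 60,"rx": 0,"ry": 0,"rz": 0,"jaw": -1},{"tx": -0.5,"ty": 0,"tz": 60,"rx": 0,"ry": 0,"rz": 0,"jaw": -1},{"tx": -0.5,"ty": 0,"tz": 55,"rx": 0,"ry": 0,"rz": 0,"jaw": -1},{"tx": -0.5,"ty": 0,"tz": 52,"rx": 0,"ry": 0,"rz": 0,"jaw": -1},{"tx": -0.5,"ty": 0,"tz": 50,"rx": 0,"ry": 0,"rz": 0,"jaw": -1},{"tx": -0.5,"ty": 0,"tz": 50,"rx": 0,"ry": 0,"rz": 0,"jaw": -1},{"tx": -0.5,"ty": 0,"tz": 50,"rx": 0,"ry": 0,"rz": 0,"jaw": -1},{"tx": -0.5,"ty": 0,"tz": 50,"rx": 0,"ry": 0,"rz": 0,"jaw": -1},{"tx": -0.5,"ty": 0,"tz": 50,"rx": 0,"ry": 0,"rz": 0,"jaw": -1}]'

```text
time_s: 8.8
position: [0.5977, 0.0447, 0.1115]
tool_rot: [[0.177, 0.984, 0.002], [0.984, -0.177, -0.002], [-0.001, 0.002, -1.0]]
ft_force: [0.0, 0.2, -0.0]
grip_width: -0.0001
```

```bash
python3 - <<'E'
from h import *
for i in range(5):
    d=env.get_image('wrist') if i<4 else grab('wrist','w9')
    o=env.observe();print(o['time_s'],o['position'].round(4),o['ft_force'].round(2),o['grip_width'],o['qvel'].round(2))
print(o['joint_efforts'].round(3))
E
```

```text
8.85 [0.5976 0.0447 0.1115] [-0.29  0.2   0.18] -0.00013446809584418315 [-0.1   0.01 -0.02  0.04 -0.02 -0.06]
8.9 [0.5976 0.0447 0.1115] [0.82 0.32 0.13] -0.00024285786190592483 [ 0.03 -0.    0.09  0.01  0.   -0.01]
8.95 [0.5976 0.0447 0.1115] [-0.96  0.41 -0.42] -2.6955026964719925e-05 [-0.12  0.03  0.05  0.02  0.1   0.03]
9.0 [0.5976 0.0447 0.1114] [-0.24 -0.14 -0.66] -5.9144997174660015e-06 [-0.02 -0.07 -0.04 -0.02  0.01  0.05]
9.05 [0.5976 0.0447 0.1114] [-1.   -0.23  0.15] -4.397859970968394e-05 [ 0.01  0.12  0.07  0.01 -0.01  0.03]
[-1.0000e-03 -5.1898e+01 -2.0364e+01 -4.0000e-03 -5.0000e-03 -0.0000e+00]
```

View pics/w9.png

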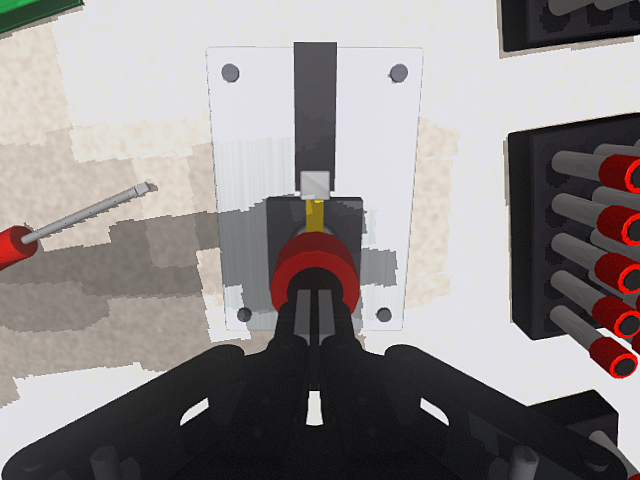

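The shut fingers stand over the cap centre. Force baseline is about 0 with about 0.4 N of noise. Approaching to about 1.5 mm above the cap.

Emit:
apply_moves --plan '[{"tx": 0,"ty": 0,"tz": -5,"rx": 0,"ry": 0,"rz": 0,"jaw": -1},{"tx": 0,"ty": 0,"tz": -10,"rx": 0,"ry": 0,"rz": 0,"jaw": -1},{"tx": 0,"ty": 0,"tz": -13,"rx": 0,"ry": 0,"rz": 0,"jaw": -1},{"tx": 0,"ty": 0,"tz": -14,"rx": 0,"ry": 0,"rz": 0,"jaw": -1},{"tx": 0,"ty": 0,"tz": -14,"rx": 0,"ry": 0,"rz": 0,"jaw": -1}]'

```text
time_s: 9.55
position: [0.5976, 0.0447, 0.0973]
tool_rot: [[0.177, 0.984, 0.001], [0.984, -0.177, -0.002], [-0.001, 0.002, -1.0]]
ft_force: [-0.1, -0.4, -0.7]
grip_width: 0.0004
```

Emit:
apply_moves --plan '[{"tx": 0,"ty": 0,"tz": -0.7,"rx": 0,"ry": 0,"rz": 0,"jaw": -1}]'

```text
time_s: 9.65
position: [0.5977, 0.0447, 0.0968]
tool_rot: [[0.177, 0.984, 0.002], [0.984, -0.177, -0.002], [-0.001, 0.002, -1.0]]
ft_force: [-1.1, -0.3, 5.4]
grip_width: -0.0
```

Emit:
apply_moves --plan '[{"tx": 0,"ty": 0,"tz": -0.6,"rx": 0,"ry": 0,"rz": 0,"jaw": -1}]'

```text
time_s: 9.75
position: [0.598, 0.0447, 0.0967]
tool_rot: [[0.177, 0.984, 0.003], [0.984, -0.177, -0.002], [-0.001, 0.003, -1.0]]
ft_force: [-0.8, 0.4, 5.4]
grip_width: 0.0001
```

Emit:
apply_moves --plan '[{"tx": 0,"ty": 0,"tz": -0.8,"rx": 0,"ry": 0,"rz": 0,"jaw": -1},{"tx": 0,"ty": 0,"tz": -0.8,"rx": 0,"ry": 0,"rz": 0,"jaw": -1}]'

```text
time_s: 9.95
position: [0.5983, 0.0447, 0.0967]
tool_rot: [[0.177, 0.984, 0.004], [0.984, -0.177, -0.002], [-0.001, 0.005, -1.0]]
ft_force: [-0.3, 0.7, 5.8]
grip_width: 0.0001
```

```bash
cat > f.py <<'E'
from h import *
z=[];F=[]
for i in range(4):
    env.get_image('side'); o=env.observe(); z.append(o['position'][2]);F.append(o['ft_force'])
print(o['time_s'],np.round(z,5),np.round(F,2)[:,2],np.mean(F,0).round(2),o['position'].round(4))
E
python3 f.py
```

```text
10.15 [0.0967  0.09669 0.0967  0.09671] [5.84 6.46 6.04 4.94] [-0.85 -0.28  5.82] [0.5983 0.0447 0.0967]
```

Emit:
apply_moves --plan '[{"tx": -0.3,"ty": 0,"tz": -1.2,"rx": 0,"ry": 0.003,"rz": 0,"jaw": -1},{"tx": -0.3,"ty": 0,"tz": -1.5,"rx": 0,"ry": 0.003,"rz": 0,"jaw": -1},{"tx": -0.3,"ty": 0,"tz": -1.5,"rx": 0,"ry": 0.003,"rz": 0,"jaw": -1}]'

```text
time_s: 10.45
position: [0.5985, 0.0446, 0.0965]
tool_rot: [[0.177, 0.984, 0.004], [0.984, -0.177, -0.002], [-0.002, 0.004, -1.0]]
ft_force: [-1.7, -0.5, 8.4]
grip_width: 0.0003
```

```bash
python3 f.py
```

```text
10.65 [0.09652 0.09654 0.0965  0.09654] [8.25 9.48 8.76 9.26] [-1.58 -0.07  8.94] [0.5985 0.0446 0.0965]
```

Emit:
apply_moves --plan '[{"tx": -0.5,"ty": 0,"tz": -1.9,"rx": 0,"ry": 0.003,"rz": 0,"jaw": -1},{"tx": -0.5,"ty": 0,"tz": -2.2,"rx": 0,"ry": 0.003,"rz": 0,"jaw": -1},{"tx": -0.5,"ty": 0,"tz": -2.2,"rx": 0,"ry": 0.003,"rz": 0,"jaw": -1}]'

```text
time_s: 10.95
position: [0.5988, 0.0446, 0.0962]
tool_rot: [[0.177, 0.984, 0.004], [0.984, -0.177, -0.003], [-0.002, 0.004, -1.0]]
ft_force: [-2.9, 1.2, 12.3]
grip_width: 0.0
```

```bash
python3 f.py
```

```text
11.15 [0.09618 0.09622 0.09617 0.09618] [12.94 13.72 12.65 12.21] [-2.37  0.19 12.88] [0.5988 0.0446 0.0962]
```

Emit:
apply_moves --plan '[{"tx": -0.9,"ty": 0,"tz": -2.5,"rx": 0,"ry": 0.003,"rz": 0,"jaw": -1},{"tx": -0.9,"ty": 0,"tz": -2.7,"rx": 0,"ry": 0.003,"rz": 0,"jaw": -1},{"tx": -0.9,"ty": 0,"tz": -2.7,"rx": 0,"ry": 0.003,"rz": 0,"jaw": -1}]'

```text
time_s: 11.45
position: [0.5988, 0.0446, 0.0955]
tool_rot: [[0.177, 0.984, 0.005], [0.984, -0.176, -0.003], [-0.002, 0.005, -1.0]]
ft_force: [-2.1, 0.6, 14.8]
grip_width: 0.0003
```

```bash
python3 f.py
```

```text
11.65 [0.09555 0.09555 0.09556 0.09554] [13.9  13.83 13.5  13.52] [-2.04 -0.43 13.69] [0.5988 0.0446 0.0955]
```

The spring yields from about 13 N at roughly 1.5 N/mm. Stepping up towards 18 N.

Emit:
apply_moves --plan '[{"tx": -0.9,"ty": 0,"tz": -3,"rx": 0,"ry": 0.004,"rz": 0,"jaw": -1},{"tx": -0.9,"ty": 0,"tz": -3.6,"rx": 0,"ry": 0.004,"rz": 0,"jaw": -1},{"tx": -0.9,"ty": 0,"tz": -3.6,"rx": 0,"ry": 0.004,"rz": 0,"jaw": -1}]'

```text
time_s: 11.95
position: [0.5989, 0.0445, 0.0943]
tool_rot: [[0.176, 0.984, 0.005], [0.984, -0.176, -0.004], [-0.003, 0.005, -1.0]]
ft_force: [-2.7, 0.6, 14.9]
grip_width: -0.0
```

```bash
python3 f.py
```

```text
12.15 [0.09432 0.09432 0.09432 0.09431] [14.84 15.65 16.17 15.63] [-2.51  0.26 15.57] [0.5989 0.0445 0.0943]
```

Emit:
apply_moves --plan '[{"tx": -0.9,"ty": 0,"tz": -3,"rx": 0,"ry": 0.004,"rz": 0,"jaw": -1},{"tx": -0.9,"ty": 0,"tz": -3.7,"rx": 0,"ry": 0.004,"rz": 0,"jaw": -1},{"tx": -0.9,"ty": 0,"tz": -4.2,"rx": 0,"ry": 0.004,"rz": 0,"jaw": -1},{"tx": -0.9,"ty": 0,"tz": -4.2,"rx": 0,"ry": 0.004,"rz": 0,"jaw": -1}]'

```text
time_s: 12.55
position: [0.5992, 0.0445, 0.0928]
tool_rot: [[0.176, 0.984, 0.006], [0.984, -0.176, -0.004], [-0.003, 0.006, -1.0]]
ft_force: [-3.0, 0.0, 17.9]
grip_width: 0.0004
```

```bash
sed -i 's/range(4)/range(24)/' f.py; python3 f.py
```

```text
13.75 [0.0928  0.09285 0.09284 0.09282 0.09281 0.09285 0.09281 0.09285 0.09283
 0.09284 0.09283 0.09281 0.09285 0.09284 0.09283 0.09282 0.09283 0.09283
 0.09283 0.09281 0.09285 0.09285 0.09283 0.09285] [18.49 17.12 18.22 17.78 16.8  18.5  17.94 17.1  17.69 17.8  16.96 17.51
 17.34 16.76 18.2  17.94 18.18 17.24 17.44 17.65 17.82 17.56 19.07 18.14] [-3.12  0.58 17.72] [0.5992 0.0445 0.0929]
```

A mean of 17.7 N was held steadily for 1.2 s. Backing off and reading the pointer.

Emit:
apply_moves --plan '[{"tx": 0,"ty": 0,"tz": 3,"rx": 0,"ry": 0.004,"rz": 0,"jaw": -1},{"tx": -0.6,"ty": 0,"tz": 8,"rx": 0,"ry": 0.006,"rz": 0,"jaw": -1},{"tx": -1.4,"ty": 0,"tz": 25,"rx": 0.004,"ry": 0.006,"rz": 0,"jaw": -1},{"tx": -1.4,"ty": 0.3,"tz": 50,"rx": 0.004,"ry": 0.006,"rz": 0,"jaw": 0.7},{"tx": -1.4,"ty": 0.3,"tz": 60,"rx": 0.004,"ry": 0.006,"rz": 0,"jaw": 0.7},{"tx": -1.4,"ty": 0.3,"tz": 60,"rx": 0.004,"ry": 0.006,"rz": 0,"jaw": 0.7},{"tx": -1.4,"ty": 0.3,"tz": 60,"rx": 0.004,"ry": 0.006,"rz": 0,"jaw": 0.7},{"tx": -1.4,"ty": 0.3,"tz": 60,"rx": 0.004,"ry": 0.006,"rz": 0,"jaw": 0.7}]'

```text
time_s: 14.55
position: [0.5973, 0.0448, 0.1515]
tool_rot: [[0.176, 0.984, -0.003], [0.984, -0.176, 0.0], [-0.0, -0.003, -1.0]]
ft_force: [-0.2, -0.6, -0.2]
grip_width: 0.0716
```

```bash
python3 - <<'E'
from h import *
d=grab('wrist','w10');d=grab('side','s10');o=env.observe();print(o['time_s'],o['position'],o['tool_rot'].round(4).tolist(),o['ft_force'],o['grip_width'])
crop('s10',235,220,335,310,8,'c_s10');crop('w10',220,40,420,300,3,'c_w10');crop('s10',245,275,285,305,16,'c_s10s');crop('s8',245,275,285,305,16,'c_s8s')
E
```

```text
14.65 [0.59744164 0.04479552 0.15181496] [[0.1763, 0.9843, -0.0021], [0.9843, -0.1763, 0.0002], [-0.0002, -0.0021, -1.0]] [-0.78283662 -0.42826434  0.34317665] 0.07305215190078687
```

View pics/c_s10.png

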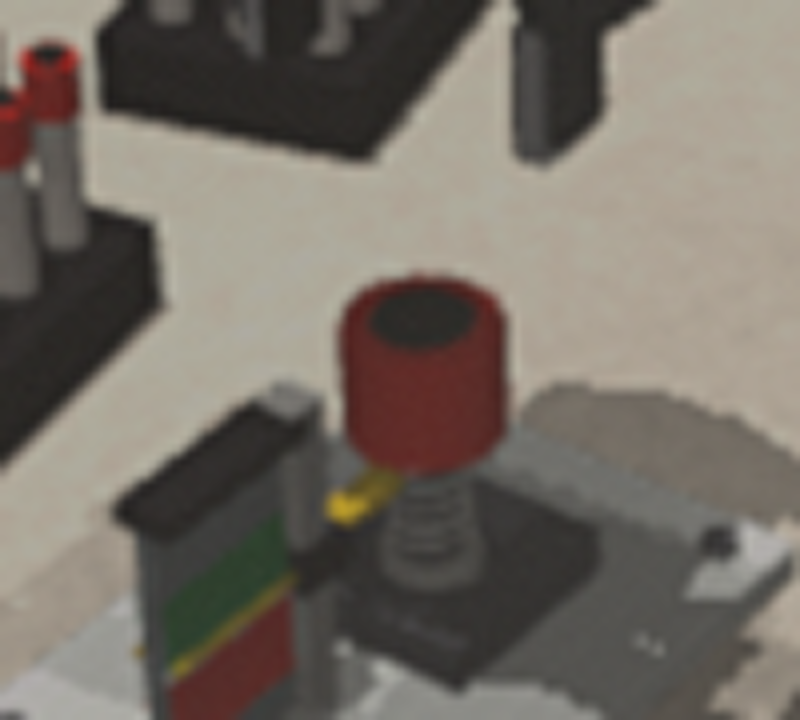

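View pics/c_s10s.png

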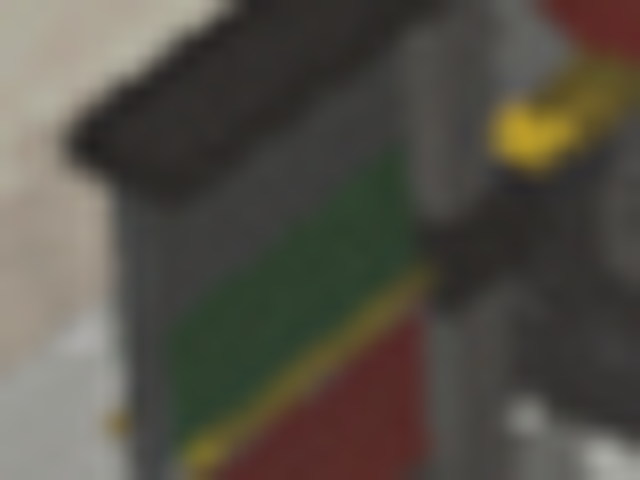

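View pics/c_s8s.png

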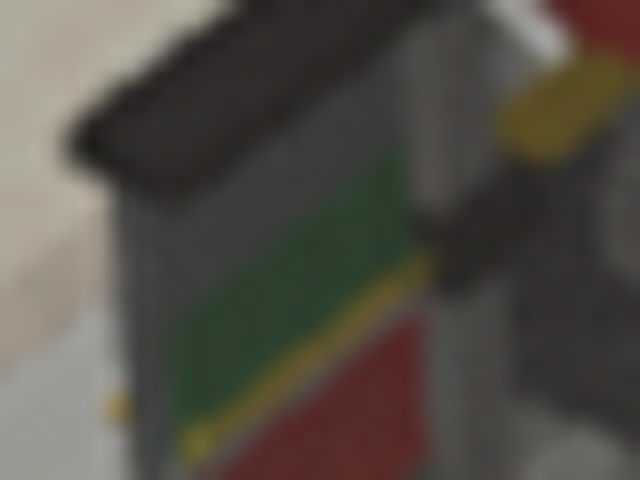

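View pics/c_w10.png

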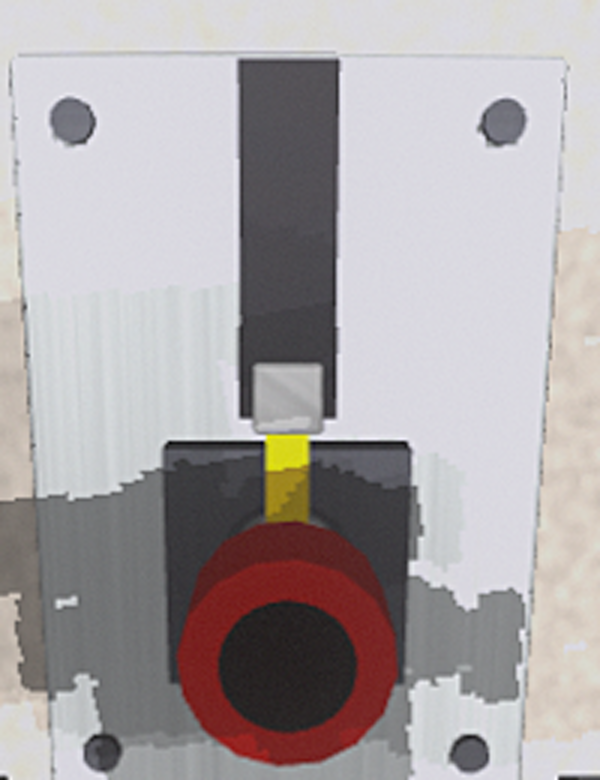

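The pointer line moved down by about 1 px (about 2.3 mm): left marker in the 16x crop from (118,408) to (118,424). The white line still shows below the yellow one, with green above. The cap's 3.4 mm of travel gives about 1.9 mm, well under 5 mm. The spring is sound, so it goes in the green tray. Regrasping.

Emit:
apply_moves --plan '[{"tx": 0,"ty": 0,"tz": -25,"rx": 0,"ry": 0,"rz": 0,"jaw": 0.8},{"tx": 0,"ty": 0,"tz": -50,"rx": 0,"ry": 0,"rz": 0,"jaw": 0.8},{"tx": 0,"ty": 0,"tz": -75,"rx": 0,"ry": 0,"rz": 0,"jaw": 0.8},{"tx": 0,"ty": 0,"tz": -87,"rx": 0,"ry": 0,"rz": 0,"jaw": 0.8},{"tx": 0,"ty": 0,"tz": -88,"rx": 0,"ry": 0,"rz": 0,"jaw": 0.8},{"tx": 0,"ty": 0,"tz": -88,"rx": 0,"ry": 0,"rz": 0,"jaw": 0.8}]'

```text
time_s: 15.25
position: [0.5978, 0.0448, 0.0643]
tool_rot: [[0.176, 0.984, -0.001], [0.984, -0.176, 0.0], [-0.0, -0.001, -1.0]]
ft_force: [-0.9, -0.2, 0.1]
grip_width: 0.077
```

Emit:
apply_moves --plan '[{"tx": 0,"ty": 0,"tz": 0,"rx": 0,"ry": 0,"rz": 0,"jaw": -1},{"tx": 0,"ty": 0,"tz": 0,"rx": 0,"ry": 0,"rz": 0,"jaw": -1},{"tx": 0,"ty": 0,"tz": 0,"rx": 0,"ry": 0,"rz": 0,"jaw": -1},{"tx": 0,"ty": 0,"tz": 0,"rx": 0,"ry": 0,"rz": 0,"jaw": -1},{"tx": 0,"ty": 0,"tz": 0,"rx": 0,"ry": 0,"rz": 0,"jaw": -1},{"tx": 0,"ty": 0,"tz": 0,"rx": 0,"ry": 0,"rz": 0,"jaw": -1},{"tx": 0,"ty": 0,"tz": 0,"rx": 0,"ry": 0,"rz": 0,"jaw": -1}]' --grip_force 40

```text
time_s: 15.95
position: [0.5982, 0.0447, 0.0652]
tool_rot: [[0.176, 0.984, 0.0], [0.984, -0.176, -0.0], [-0.0, 0.0, -1.0]]
ft_force: [-1.1, 0.0, 5.8]
grip_width: 0.0408
```

```bash
python3 - <<'E'
from h import *
d=grab('wrist','w11');o=env.observe();print(o['time_s'],o['position'],o['tool_rot'].round(4).tolist(),o['ft_force'],o['grip_width'])
E
```

```text
16.0 [0.5982254  0.04473162 0.06523278] [[0.1763, 0.9843, 0.0002], [0.9843, -0.1763, -0.0001], [-0.0001, 0.0002, -1.0]] [-0.57940061 -0.53296686  6.27691262] 0.04087245156329567
```

View pics/w11.png

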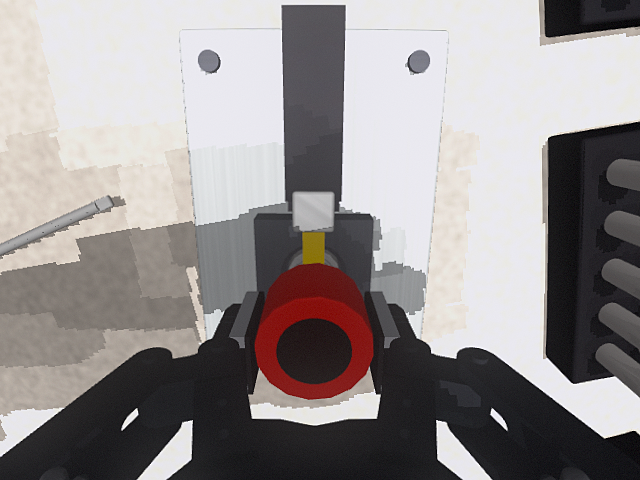

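Firm grip at 40.9 mm. Lifting straight up clear of the post, then over to the green tray.

Emit:
apply_moves --plan '[{"tx": 0,"ty": 0,"tz": 8,"rx": 0,"ry": 0,"rz": 0,"jaw": -1},{"tx": 0,"ty": 0,"tz": 20,"rx": 0,"ry": 0,"rz": 0,"jaw": -1},{"tx": 0,"ty": 0,"tz": 45,"rx": 0,"ry": 0,"rz": 0,"jaw": -1},{"tx": 0,"ty": 0,"tz": 80,"rx": 0,"ry": 0,"rz": 0,"jaw": -1},{"tx": -8,"ty": 0,"tz": 105,"rx": 0,"ry": 0,"rz": 0,"jaw": -1},{"tx": -30,"ty": 10,"tz": 110,"rx": 0,"ry": 0,"rz": 0,"jaw": -1},{"tx": -60,"ty": 35,"tz": 110,"rx": 0,"ry": 0,"rz": 0,"jaw": -1},{"tx": -90,"ty": 65,"tz": 110,"rx": 0,"ry": 0,"rz": 0,"jaw": -1},{"tx": -115,"ty": 100,"tz": 110,"rx": 0,"ry": 0,"rz": 0,"jaw": -1},{"tx": -135,"ty": 135,"tz": 110,"rx": 0,"ry": 0,"rz": 0,"jaw": -1},{"tx": -150,"ty": 170,"tz": 110,"rx": 0,"ry": 0,"rz": 0,"jaw": -1},{"tx": -162,"ty": 198,"tz": 110,"rx": 0,"ry": 0,"rz": 0,"jaw": -1}]'

```text
time_s: 17.2
position: [0.435, 0.2443, 0.1762]
tool_rot: [[0.176, 0.984, 0.001], [0.984, -0.176, 0.0], [0.0, 0.001, -1.0]]
ft_force: [0.0, -1.4, -1.4]
grip_width: 0.0411
```

```bash
python3 - <<'E'
from h import *
d=grab('wrist','w12');grab('side','s12');o=env.observe();print(o['time_s'],o['position'],o['tool_rot'].round(4).tolist(),o['ft_force'],o['grip_width'],o['q'].round(1))
E
```

```text
17.3 [0.43454094 0.24534519 0.17613202] [[0.1724, 0.985, 0.0006], [0.985, -0.1724, 0.0008], [0.0008, 0.0004, -1.0]] [ 0.32260593  0.18375606 -0.62345347] 0.0411186197181993 [15.8 19.6 87.6  0.  72.7 25.7]
```

View pics/w12.png

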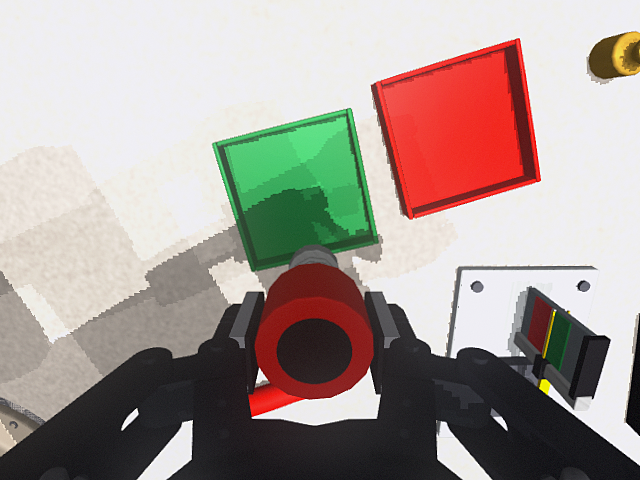

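View pics/s12.png

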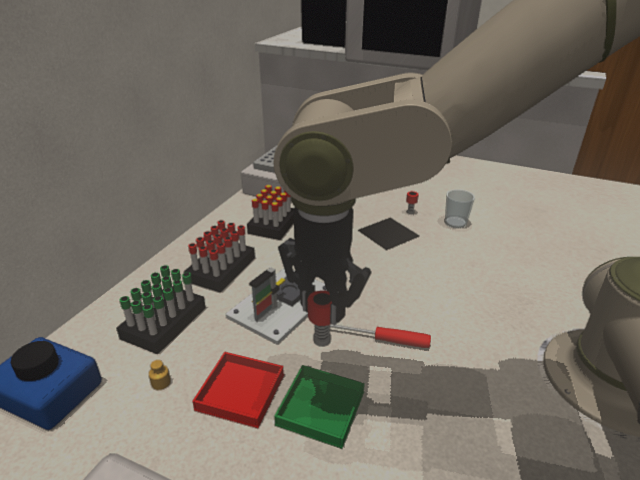

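```bash
python3 - <<'E'
from h import *
d=load('w12');Q=[at(d,u,v,.024) for u,v in[(215,144),(351,110),(377,242),(253,270)]];print(np.mean(Q,0),np.linalg.norm(Q[0]-Q[1]));print(np.round(Q,4))
crop('w12',500,270,620,420,5,'c_w12')
E
```

```text
[0.42663102 0.2674823  0.024     ] 0.10680051701031874
[[0.3705 0.3178 0.024 ]
 [0.4771 0.3238 0.024 ]
 [0.4827 0.2173 0.024 ]
 [0.3762 0.2111 0.024 ]]
```

View pics/c_w12.png

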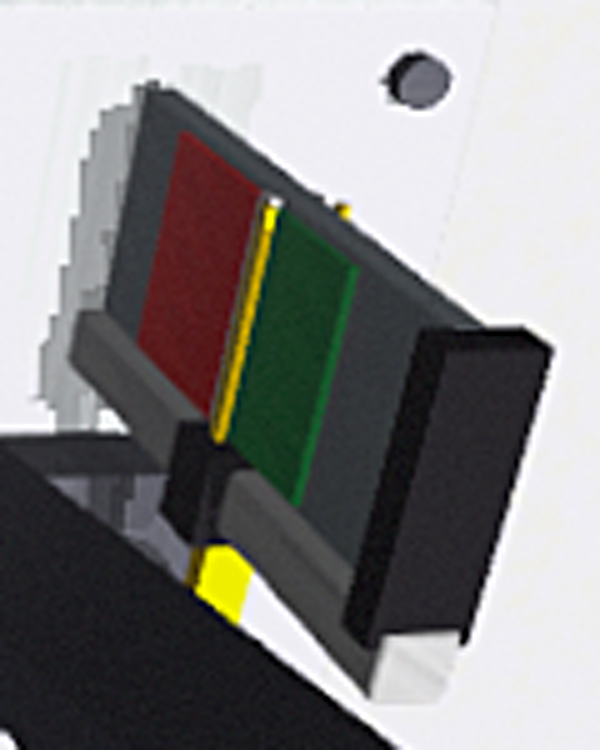

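The yellow line lies on the green side with the white strip below it (w12 crop near (245,320)), so the spring is sound. The tray centre agrees between the two views. Lowering it into the green tray.

Emit:
apply_moves --plan '[{"tx": -4,"ty": 12,"tz": 0,"rx": 0,"ry": 0,"rz": 0,"jaw": -1},{"tx": -8,"ty": 20,"tz": -10,"rx": 0,"ry": 0,"rz": 0,"jaw": -1},{"tx": -8,"ty": 20.5,"tz": -35,"rx": 0,"ry": 0,"rz": 0,"jaw": -1},{"tx": -8,"ty": 20.5,"tz": -65,"rx": 0,"ry": 0,"rz": 0,"jaw": -1},{"tx": -8,"ty": 20.5,"tz": -92,"rx": 0,"ry": 0,"rz": 0,"jaw": -1},{"tx": -8,"ty": 20.5,"tz": -110,"rx": 0,"ry": 0,"rz": 0,"jaw": -1},{"tx": -8,"ty": 20.5,"tz": -118,"rx": 0,"ry": 0,"rz": 0,"jaw": -1},{"tx": -8,"ty": 20.5,"tz": -122,"rx": 0,"ry": 0,"rz": 0,"jaw": -1},{"tx": -8,"ty": 20.5,"tz": -122,"rx": 0,"ry": 0,"rz": 0,"jaw": -1}]'

```text
time_s: 18.2
position: [0.4268, 0.2657, 0.0542]
tool_rot: [[0.173, 0.985, 0.001], [0.985, -0.173, 0.001], [0.001, 0.001, -1.0]]
ft_force: [-0.6, -0.9, -1.4]
grip_width: 0.0408
```

Emit:
apply_moves --plan '[{"tx": 0,"ty": 0,"tz": -1.5,"rx": 0,"ry": 0,"rz": 0,"jaw": -1},{"tx": 0,"ty": 0,"tz": -1.5,"rx": 0,"ry": 0,"rz": 0,"jaw": -1}]'

```text
time_s: 18.4
position: [0.4271, 0.2658, 0.0533]
tool_rot: [[0.173, 0.985, 0.002], [0.985, -0.173, 0.001], [0.002, 0.002, -1.0]]
ft_force: [-0.4, -0.3, -1.4]
grip_width: 0.0407
```

Emit:
apply_moves --plan '[{"tx": 0,"ty": 0,"tz": -1,"rx": 0,"ry": 0,"rz": 0,"jaw": -1},{"tx": 0,"ty": 0,"tz": -1,"rx": 0,"ry": 0,"rz": 0,"jaw": -1}]'

```text
time_s: 18.6
position: [0.4272, 0.2658, 0.0526]
tool_rot: [[0.173, 0.985, 0.003], [0.985, -0.173, 0.001], [0.002, 0.002, -1.0]]
ft_force: [-1.0, -0.3, -2.1]
grip_width: 0.0406
```

Emit:
apply_moves --plan '[{"tx": 0,"ty": 0,"tz": -1.2,"rx": 0,"ry": 0.002,"rz": 0,"jaw": -1},{"tx": 0,"ty": 0,"tz": -1.2,"rx": 0,"ry": 0.002,"rz": 0,"jaw": -1},{"tx": 0,"ty": 0,"tz": -1.2,"rx": 0,"ry": 0.002,"rz": 0,"jaw": -1}]'

```text
time_s: 18.9
position: [0.4273, 0.2659, 0.0515]
tool_rot: [[0.173, 0.985, 0.001], [0.985, -0.173, 0.001], [0.002, 0.001, -1.0]]
ft_force: [0.0, -0.7, -0.1]
grip_width: 0.041
```

Emit:
apply_moves --plan '[{"tx": 0,"ty": 0,"tz": -1,"rx": 0,"ry": 0,"rz": 0,"jaw": -1},{"tx": 0,"ty": 0,"tz": -1,"rx": 0,"ry": 0,"rz": 0,"jaw": -1}]'

```text
time_s: 19.1
position: [0.4274, 0.266, 0.0511]
tool_rot: [[0.173, 0.985, 0.001], [0.985, -0.173, 0.002], [0.002, 0.001, -1.0]]
ft_force: [-2.0, -0.4, 7.6]
grip_width: 0.0409
```

Contact with the tray floor (7.6 N). Releasing.

Emit:
apply_moves --plan '[{"tx": 0,"ty": 0,"tz": 0.6,"rx": 0,"ry": 0,"rz": 0,"jaw": -1},{"tx": 0,"ty": 0,"tz": 0.6,"rx": 0,"ry": 0,"rz": 0,"jaw": 0.8},{"tx": 0,"ty": 0,"tz": 0.6,"rx": 0,"ry": 0,"rz": 0,"jaw": 0.8},{"tx": 0,"ty": 0,"tz": 0.6,"rx": 0,"ry": 0,"rz": 0,"jaw": 0.8},{"tx": 0,"ty": 0,"tz": 0.6,"rx": 0,"ry": 0,"rz": 0,"jaw": 0.8},{"tx": 0,"ty": 0,"tz": 0.6,"rx": 0,"ry": 0,"rz": 0,"jaw": 0.8},{"tx": 0,"ty": 0,"tz": 0.6,"rx": 0,"ry": 0,"rz": 0,"jaw": 0.8}]'

```text
time_s: 19.8
position: [0.4273, 0.266, 0.0517]
tool_rot: [[0.173, 0.985, 0.001], [0.985, -0.173, 0.002], [0.002, 0.001, -1.0]]
ft_force: [0.3, -0.2, -0.2]
grip_width: 0.0769
```

Emit:
apply_moves --plan '[{"tx": 0,"ty": 0,"tz": 20,"rx": 0,"ry": 0,"rz": 0,"jaw": 0.8},{"tx": 0,"ty": 0,"tz": 50,"rx": 0,"ry": 0,"rz": 0,"jaw": 0.8},{"tx": 0,"ty": 0,"tz": 90,"rx": 0,"ry": 0,"rz": 0,"jaw": 0.8},{"tx": 0,"ty": -20,"tz": 120,"rx": 0,"ry": 0,"rz": 0,"jaw": 0.8},{"tx": 0,"ty": -60,"tz": 130,"rx": 0,"ry": 0,"rz": 0,"jaw": 0.8},{"tx": 0,"ty": -80,"tz": 130,"rx": 0,"ry": 0,"rz": 0,"jaw": 0.8},{"tx": 0,"ty": -80,"tz": 130,"rx": 0,"ry": 0,"rz": 0,"jaw": 0.8},{"tx": 0,"ty": -80,"tz": 130,"rx": 0,"ry": 0,"rz": 0,"jaw": 0.8}]'

```text
time_s: 20.6
position: [0.4274, 0.1861, 0.1816]
tool_rot: [[0.174, 0.985, 0.001], [0.985, -0.174, 0.002], [0.002, 0.001, -1.0]]
ft_force: [0.2, 0.4, 0.2]
grip_width: 0.0768
```

```bash
python3 - <<'E'
from h import *
d=grab('wrist','w13');grab('side','s13');o=env.observe();print(o['time_s'],o['position'],o['ft_force'],o['qvel'].round(2))
E
```

```text
20.7 [0.42726381 0.18674057 0.18142664] [0.44908324 0.9383252  0.09704463] [ 0.4   0.17 -0.05 -0.06 -0.04 -0.22]
```

View pics/w13.png

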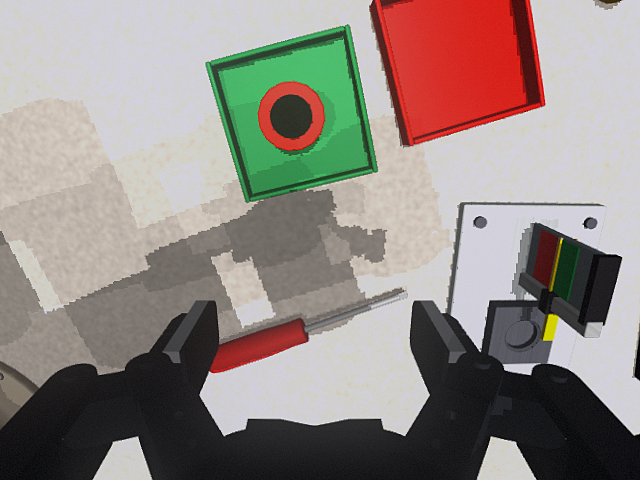

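View pics/s13.png

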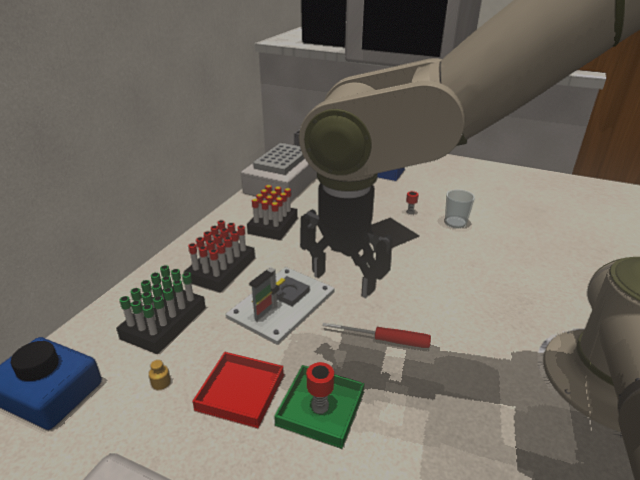

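The plunger stands upright in the middle of the green tray (w13 cap at (292,116), s13 at (320,385)). The arm is clear and the bystanders are where they were. Handing in.

```bash
python3 -c "
from rig import env
print(env.close_job())"
```

```text
the job is handed in; nothing more can be done
None
```

The spring tested sound, and the plunger now stands upright near the centre of the green tray. I handed the job in at about 20.7 s; no verdict was reported.

- **Seating:** I lifted the plunger by its cap from the mat, seated it in the tester's socket and let go. A camera fit put the cap's top at 95.3 mm, against 96 mm when fully home.
- **Load:** I pressed with shut fingers and held a mean of 17.7 N for 1.2 s. Single noisy readings ran from 16.8 to 19.1 N. A side force of about 3 N also built up as the fingers drifted about 1.5 mm sideways under load. The spring began to yield at about 13 N.
- **Pointer:** It ended about 2 mm down, by both the side picture and the cap's travel; 5 mm would have reached the mark. In the wrist view the yellow line lies on the green side, right next to the white line.
- **Last look:** The arm was clear of everything and the bystanders showed no visible movement. One check disagreed: a height fit from the side camera alone was about 8 mm off. I put that down to a poor fit and relied on the wrist camera and the contact force instead.

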